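# Candlestick brazing set-up: collar on the neck, stem held centred in the bore

### The arm

A 6-joint arm with a two-finger parallel gripper is mounted at the origin on the work surface. World frame = base frame: x ahead of the robot, y to its left, z up, the work surface at z = 0. Lengths are in m, angles in degrees, forces in N, time in s.
With the tool pointing down it reaches from about 0.4 to 0.825 m from the base axis. Payload 7 kg.
Tool frame: the origin (TCP) lies midway between the tips of the shut fingers; the grasp point (between the pads) lies 19 mm behind it; z points along the fingers, y is the line along which they close (so a half turn about z gives the same grasp; the last joint's range is limited). The gripper opens to 88 mm and grips with 3 to 60 N. Pads are 19 mm wide; open, the fingers measure 130 mm over their backs; the gripper's body (78 mm by 193 mm) begins 47 mm behind the grasp point.
Start: joints at [16.507, 20.546, 0.682, 0, -70.136, -16.507], TCP at [0.675, -0, 0.198] pointing down, gripper open.
Joint ranges: [-176.03, 176.03], [-82.01, 121.73], [-58.28, 71.71], [-173.87, 95.51], [-174.79, -0.11], [-173.66, 173.66]. Speed limits (degrees/s): [136.94, 136.94, 172.46, 180, 180, 180].

### API

Orientations are given as [roll, pitch, yaw] about the fixed x, y, z axes, in that order (R = Rz(yaw) Ry(pitch) Rx(roll)).
In Python, from plant import ctrl gives the robot as it stands. The module is installed in compiled form; this text tells all that it offers.
- The arm moves only by the tool send_rows, never from a script. Its argument "plan" is a list that holds one entry, the list of rows, each a list of 6 numbers: the shift along the tool's x, y, z in cm, then the turn, a rotation vector about the tool's x, y, z in degrees. A call has 1 to 8 rows; each row is the pose to reach, as a shift and turn from the pose commanded when the call began, along the tool's axes at that moment; what a row does not reach only later rows make up. A row lasts 1/12 s, in which the tool goes at most 41.7 mm and 7.16 degrees, less where a joint would pass 70% of its speed; a pose out of reach is approached as far as the arm can. A call with a gripper value outside its range is refused whole. "fingers" is the opening, from 0 (shut) to 1 (fully open), set as the call begins (left out, the last holds). The fingers move at their own pace and stop on an object; the grip force is fixed at half the most. Time passes only in rows, so rows that repeat a pose let the fingers close. It gives the time, the measured TCP pose, the force, the opening and the grip force at its end, in the units of the state.
- ctrl.get_obs(): the state, without advancing time (a new reading comes with each control period).
- ctrl.snapshot(name): name is "scene" or "side" or "wrist"; returns a dict with "img" (420x560x3 uint8, red, green, blue), "K" (3x3 intrinsics, pixels), "k1" (the pictures are not rectified: a ray, as slopes to the right and down, at radius r is drawn at 1 + k1 r^2 times it, then the intrinsics apply), "pose" (4x4, takes a point from camera to world coordinates). Camera axes: x right, y down, z forward; pixel columns grow to the right and rows downward; lengths in m; the calibration is good to about 2 mm. A picture is of the moment at which its call begins. There is no depth.
- ctrl.close_job(): hands the job in; it is judged then, once.
The state is a dict: "clock": time; "joint_pos": joint angles; "qvel": joint speeds; "tau": joint torques, N m; "tool_pos": TCP position; "orientation": TCP orientation; "force": force on the tool from outside, world axes, zero at the start; "moment": the same for the moment, N m; "opening": finger opening in m; "gripper_force": force on a finger pad.
Only numpy, scipy, OpenCV 4.12 (cv2) and the standard library are available. Lean on these libraries where they do the work, as an engineer would, in place of code of your own. Each camera call takes 0.05 s, during which the arm holds its last target. There are 200 camera calls.

### The job

Set up the candlestick for brazing: slip the flanged brass collar, flange down as it lies, over the jig's upright steel neck, lower it in the grip until its flange is down on the block, and let go so that it sits flat. Then draw the barrel-headed brass stem with the bead on its shank out of the wooden rack and lower it from above down the middle of the neck's bore, never touching the jig or the collar with it, until the bead is level with the neck's mouth. Finish while still holding it there in the gripper, upright, centred and still; leave everything else in its place.

Things in the scene. Friction and masses are not known exactly. Their poses are not given: they have to be found in the camera images.
- jig: Fixed jig: dark steel block 100 x 100 mm, 50 mm high, an upright steel tube (the neck) in the middle of its top. Neck: 34 mm outside, rises 45 mm above the block (mouth 95 mm above the table); bore 26 mm, straight down through neck and block to the table (95 mm deep). Origin: centre of the block's underside, on the bore axis; z up. Place and yaw vary.
- jig_mouth (a point): Centre of the neck's open mouth, on the bore axis, 95 mm above the table.
- collar: Loose brass collar, about 0.35 kg: round sleeve 58 mm outside, 34 mm high in all, with a flange 68 mm across and 6 mm thick at its lower end; bore 42 mm right through (4 mm free all round on the neck). Lies flange down on the table to the left. Grip it across the 58 mm sleeve, above the flange. Origin: centre of its underside; z up.
- rack: Fixed wooden rack 210 x 70 mm, 60 mm high, long side along its own x, to the right. Three holes, 12 mm wide and 50 mm deep, along its x at -65, 0 and +65 mm from the middle, each with one brass pin standing loosely in it, leaning a few degrees at most. Origin: centre of its underside.
- stem: The stem to use, loose, about 0.24 kg: brass rod 10 mm thick, 175 mm long, in any one of the rack's holes, foot 10 mm above the table. Its last 12 mm taper to a blunt point; a bead (14 mm wide, 6 mm high) sits with its middle 60 mm above the point; the top is a round barrel grip, 22 mm wide, 130 to 175 mm above the point. Origin: the point; z up the rod.
- stem_bead (a point): Middle of the bead on the stem's axis, 60 mm above the point.
- stem_grip (a point): Middle of the stem's barrel grip, 152.5 mm above the point.
- ferrule: Bystander: plain brass ring 38 mm outside, 26 mm bore, 22 mm high, on the table near the collar; too small for the neck. Origin: centre of its underside.
- mushroom_pin: Bystander in the rack: brass pin 10 mm thick, 140 mm long, with a flat round head 30 mm across and 10 mm thick; no bead. Origin: its lower end.
- square_pin: Bystander in the rack: brass pin 10 mm thick, 155 mm long, with a square head 20 x 20 x 30 mm; no bead. Origin: its lower end.
- bowl: Bystander: brass bowl 170 mm across, 50 mm high, at the far left. Origin: centre of its underside.
- mug: Bystander: white mug 80 mm across, 90 mm high, at the left. Origin: centre of its underside.
- tin: Bystander: closed metal tin 52 mm across, 70 mm high, near the robot. Origin: centre of its underside.
- hammer: Bystander: hammer about 260 mm long lying beyond the jig. Origin: on the table under the middle of its length.
- mallet: Bystander: wooden mallet about 240 mm long, head 60 mm across, lying beyond the rack. Origin: on the table near its middle.

How it is judged:
By the outcome, as a careful person would: the job done as asked, in the order asked, and still so for the second after the job is handed in, while the arm keeps its last pose, push and grip.
It also fails if it takes over 62 s, if anything falls off the work surface, if the arm or the gripper's body presses on something with over 40 N, if the wrist force passes 120 N, or if a joint passes its speed limit or range.

## Working session

There is one attempt and no reset: what is moved stays moved. The work goes in short steps, Python scripts to look and compute and a tool call to move; the robot and the scene stay as the last step left them, time stands still between calls to the robot, and variables do not carry over. Pictures are saved under pics/ and viewed, at most 10 in all, crops included, and the job is handed in when it is done.

Besides the shell and the picture viewer there is one more tool, called as name(argument=value, ...) on one line, values as JSON. send_rows: Moves the arm, as the interface text tells. Its arguments: {"type":"object","properties":{"plan":{"type":"array","items":{"type":"array","items":{"type":"array","items":{"type":"number"}}}},"fingers":{"type":"number"}},"required":["plan"]}

```bash
mkdir -p pics
cat > h.py <<'E'
import numpy as np, cv2
from plant import ctrl
from scipy.spatial.transform import Rotation as R
def snap(n,save=None):
    s=ctrl.snapshot(n)
    for k in("K","pose"): s[k]=np.array(s[k])
    if save: cv2.imwrite(f"pics/{save}.png",s["img"][:,:,::-1])
    np.savez(f"/tmp/{save or n}.npz",**s); return s
def load(n):
    return dict(np.load(f"/tmp/{n}.npz"))
def ray(s,u,v):
    K=s["K"];d=np.array([(u-K[0,2])/K[0,0],(v-K[1,2])/K[1,1]]);k=float(s["k1"]);p=d.copy()
    for _ in range(30): p=d/(1+k*(p@p))
    w=s["pose"][:3,:3]@np.array([p[0],p[1],1]); return s["pose"][:3,3],w/np.linalg.norm(w)
def plane(s,u,v,z):
    o,d=ray(s,u,v); return o+d*(z-o[2])/d[2]
def tri(*rs):
    A=0;b=0
    for o,d in rs:
        P=np.eye(3)-np.outer(d,d);A=A+P;b=b+P@o
    x=np.linalg.solve(A,b); return x,[np.linalg.norm((np.eye(3)-np.outer(d,d))@(x-o))*1e3 for o,d in rs]
def proj(s,X):
    c=s["pose"][:3,:3].T@(np.array(X)-s["pose"][:3,3]);p=c[:2]/c[2];p=p*(1+float(s["k1"])*(p@p))
    return s["K"][0,0]*p[0]+s["K"][0,2],s["K"][1,1]*p[1]+s["K"][1,2]
def tool():
    o=ctrl.get_obs(); return np.array(o["tool_pos"]),R.from_euler("xyz",o["orientation"],degrees=True)
E
python3 - <<'E'
from h import *
np.set_printoptions(precision=3,suppress=True)
a=snap("scene","a");b=snap("side","b");c=snap("wrist","c")
for s in(a,b,c):print(s["K"][0,0],s["k1"],s["pose"][:3])
cv2.imwrite("pics/ab.png",cv2.resize(np.hstack([a["img"],b["img"]]),(800,300))[:,:,::-1])
print(ctrl.get_obs())
E
```

```text
535.1809452337685 -0.16736776911795123 [[-0.863  0.418 -0.284  0.976]
 [ 0.505  0.711 -0.489  0.814]
 [-0.002 -0.566 -0.825  1.392]]
478.93956927180983 -0.12244210115522186 [[ 0.843 -0.343  0.414  0.002]
 [-0.537 -0.546  0.643 -0.762]
 [ 0.005 -0.764 -0.645  0.911]]
308.3477352042967 0.01924329308659178 [[-1.     0.001 -0.001  0.674]
 [ 0.001  0.97   0.244 -0.067]
 [ 0.001  0.244 -0.97   0.383]]
{'clock': 0.15, 'joint_pos': array([ 16.507,  20.581,   0.646,  -0.016, -70.136, -16.506]), 'qvel': array([ 0.063, -0.243,  0.042,  0.113, -0.029,  0.128]), 'tau': array([  0.   , -58.327,  29.329,   7.001,   0.009,  -0.   ]), 'tool_pos': array([ 0.675, -0.   ,  0.197]), 'orientation': array([179.928,  -0.006, -90.004]), 'force': array([-0.157, -0.343, -0.082]), 'moment': array([0.032, 0.005, 0.023]), 'gripper_force': 0.0, 'opening': 0.08773119125536105}
```

View pics/a.png

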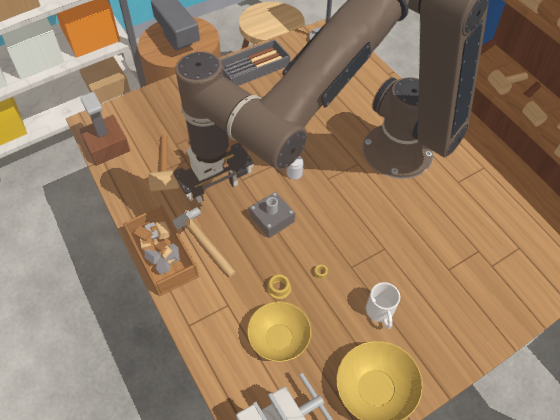

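View pics/b.png

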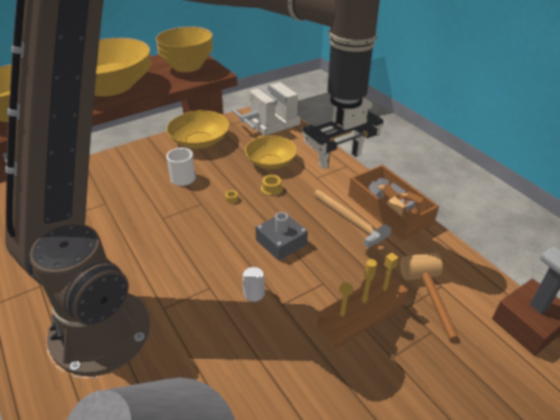

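The scene view shows the collar at (279,286), the ferrule at (320,271) and the neck at (272,203). The side view shows the neck mouth at (281,218), the collar at (272,185) and the pin heads at (347,289), (370,267) and (391,260). I'll zoom in on these regions.

Run:
```python
from h import *
np.set_printoptions(precision=4,suppress=True)
a=load("a");b=load("b")
for n,p,q in(("neck",(272,203),(281,218)),("collar",(279,282),(272,182)),("ferr",(320,269),(231,194))):
    print(n,*tri(ray(a,*p),ray(b,*q)))
def crop(s,x,y,w,h,f): return cv2.resize(s["img"][y:y+h,x:x+w],None,fx=f,fy=f,interpolation=cv2.INTER_CUBIC)
t1=crop(a,240,185,100,120,3);t2=crop(b,215,165,100,100,3)
r=crop(b,310,240,110,110,4)
C=np.zeros((600,800,3),np.uint8);C[:360,:300]=t1;C[:300,300:600]=t2
C[300:600,300:800]=r[:300,:][:, :500] if r.shape[1]>=500 else np.pad(r[:300],((0,0),(0,500-r.shape[1]),(0,0)))
cv2.imwrite("pics/crop1.png",C[:,:,::-1])
```

```text
neck [0.5157 0.0259 0.0864] [np.float64(0.7597777571857107), np.float64(0.7597777571858368)]
collar [0.6173 0.236  0.0294] [np.float64(1.8639875228273879), np.float64(1.86398752282735)]
ferr [0.4896 0.2582 0.0215] [np.float64(0.6761611776671773), np.float64(0.6761611776671553)]
```

View pics/crop1.png

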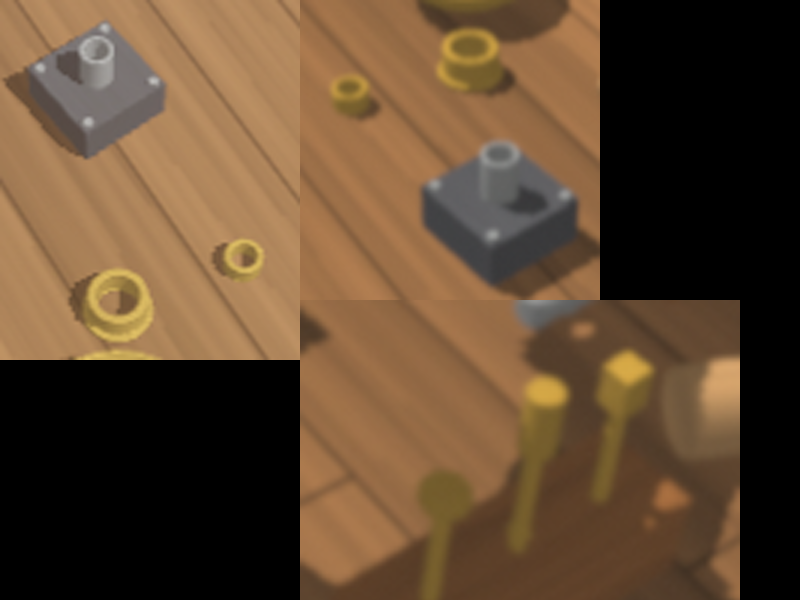

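The stem (barrel head with a round gold top) stands in the middle hole, at about side pixel (371,262). The square pin is beyond it and the mushroom pin is nearer. Next I'll move above the collar.

Run:
```python
from h import *
np.set_printoptions(precision=4,suppress=True)
a=load("a");b=load("b")
print("bowl",plane(a,279,332,.03),plane(a,247,330,.05),plane(a,311,330,.05),plane(a,279,306,.05))
print("bowlside",plane(b,271,153,.05),"stemtop",plane(b,371,262,.185))
print("mush",plane(b,347,289,.15),"sq",plane(b,392,257,.165))
```

```text
bowl [0.6925 0.3659 0.03  ] [0.767  0.3248 0.05  ] [0.6208 0.4108 0.05  ] [0.6583 0.3081 0.05  ]
bowlside [0.6843 0.3461 0.05  ] stemtop [ 0.5386 -0.2864  0.185 ]
mush [ 0.4717 -0.2954  0.15  ] sq [ 0.6022 -0.2869  0.165 ]
```

send_rows(plan=[[[-4,1,0,0,0,0],[-8,2,0,0,0,0],[-12,3,0,0,0,0],[-16,4,0,0,0,0],[-20,5.5,0,0,0,0],[-23,5.8,0,0,0,0],[-23.6,5.8,0,0,0,0],[-23.6,5.8,0,0,0,0]]])

```text
clock: 0.82
tool_pos: [0.6163, 0.2383, 0.1972]
orientation: [180.0, -0.0, -89.8]
force: [0.6, -0.2, -0.2]
opening: 0.0875
gripper_force: 0.0
```

Run:
```python
from h import *
s=snap("wrist","w1"); a=snap("scene","a2")
cv2.imwrite("pics/w1a2.png",np.vstack([cv2.resize(np.hstack([s["img"],a["img"]]),(800,300))])[:,:,::-1])
```

```text
(no output)
```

View pics/w1a2.png

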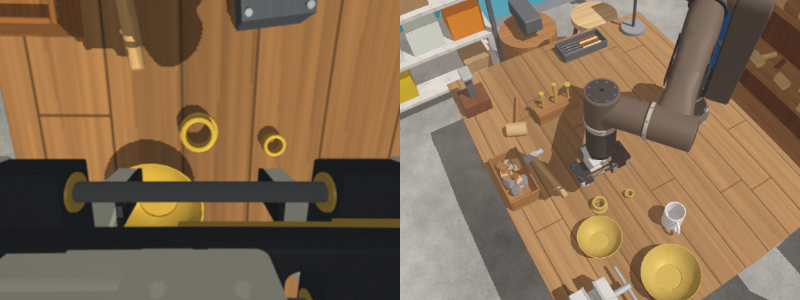

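The wrist view shows the collar at full-resolution pixel (280,186) and the ferrule at (383,203). In the scene view the rack and its three pins are now clear. Next I'll measure the rims.

```bash
cat >> h.py <<'E'
def ell(s,x,y,r,f=6,vmin=None,dark=False,yellow=True):
    """fits ellipses to contours of an upscaled crop; returns [(u,v,maj,min,lvl)]"""
    x0,y0=int(x-r),int(y-r);c=s["img"][y0:y0+2*r,x0:x0+2*r]
    g=cv2.resize(c,None,fx=f,fy=f,interpolation=cv2.INTER_CUBIC);h=cv2.cvtColor(g,cv2.COLOR_RGB2HSV)
    if yellow: m=((abs(h[...,0].astype(int)-24)<7)&(h[...,1]>120)&(h[...,2]>(vmin or 0)))
    else: m=h[...,2]>vmin
    cs,hi=cv2.findContours(m.astype(np.uint8),cv2.RETR_CCOMP,cv2.CHAIN_APPROX_NONE);out=[]
    for k,q in enumerate(cs):
        if len(q)<60: continue
        (u,v),(d1,d2),_=cv2.fitEllipse(cv2.convexHull(q)) if len(cv2.convexHull(q))>4 else ((0,0),(0,0),0)
        out.append((round((u+.5)/f-.5+x0,2),round((v+.5)/f-.5+y0,2),round(d1/f,1),round(d2/f,1),int(hi[0][k][3])))
    return out
E
python3 - <<'E'
from h import *
w=load("w1");a=load("a2");b=load("b")
for n,s,p,r in(("w",w,(280,186),32),("a",a,(279,286),16),("b",b,(272,184),16)):
    for v in (0,140,170,200): print(n,v,ell(s,*p,r,vmin=v))
C=np.hstack([cv2.resize(s["img"][y-r:y+r,x-r:x+r],(260,260),interpolation=cv2.INTER_CUBIC) for s,x,y,r in((w,280,186,32),(a,279,286,16),(b,272,184,16))])
D=np.hstack([cv2.resize(a["img"][y-r:y+r,x-r:x+r],(260,260),interpolation=cv2.INTER_CUBIC) for x,y,r in ((215,145,45),(215,135,25))])
D=np.hstack([D,cv2.resize(b["img"][240:320,330:410],(260,260),interpolation=cv2.INTER_CUBIC)])
cv2.imwrite("pics/c2.png",np.vstack([C,D])[:,:,::-1])
E
```

```text
w 0 [(277.51, 184.45, 55.6, 57.2, -1), (277.55, 185.55, 28.7, 32.3, 7)]
w 140 [(278.83, 187.07, 49.8, 56.5, -1), (277.69, 188.67, 35.2, 35.5, 0)]
w 170 [(279.07, 187.45, 49.0, 55.4, -1), (277.77, 188.89, 35.8, 36.8, 0)]
w 200 [(279.21, 187.59, 47.7, 53.2, -1), (277.76, 188.93, 36.9, 38.1, 0)]
a 0 [(279.33, 301.29, 1.2, 6.3, -1), (278.82, 286.5, 24.4, 25.3, -1), (278.83, 285.42, 8.0, 12.5, 3)]
a 140 [(279.33, 301.29, 1.2, 6.3, -1), (278.96, 286.52, 24.1, 25.3, -1), (279.52, 283.84, 11.1, 13.7, 4)]
a 170 [(279.48, 301.21, 1.0, 6.0, -1), (279.37, 286.47, 23.0, 25.5, -1), (279.34, 283.22, 13.4, 14.2, 3)]
a 200 [(279.42, 286.52, 21.7, 24.1, -1), (279.09, 283.22, 14.5, 16.3, 1)]
b 0 [(271.53, 184.64, 22.7, 24.2, -1), (269.78, 167.66, 2.4, 14.9, -1)]
b 140 [(270.35, 184.24, 20.0, 22.8, -1), (271.0, 180.06, 6.8, 11.3, 0)]
b 170 [(264.54, 188.86, 7.0, 10.0, -1), (266.34, 180.61, 8.7, 9.5, -1), (273.77, 180.02, 9.2, 13.4, -1)]
b 200 []
```

View pics/c2.png

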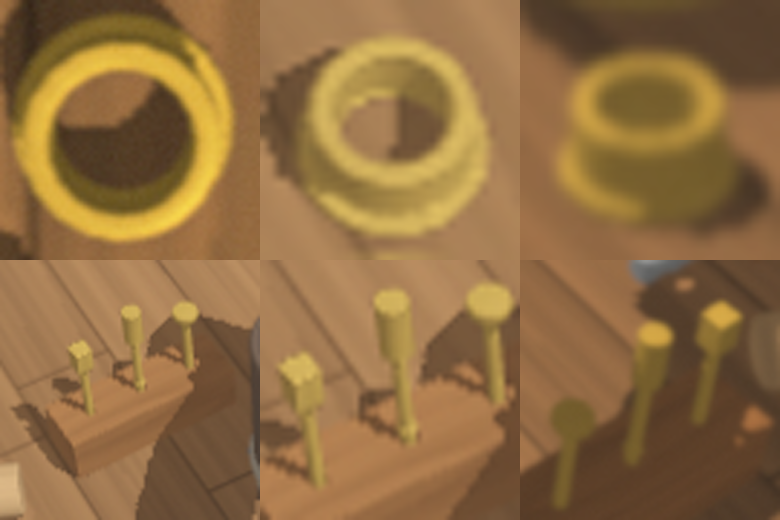

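The top row shows the collar's rim in the three views: (277.8,188.9) in wrist, (279.2,283.2) in scene and (271,180.1) in side. The bottom row confirms the stem, with its barrel head and its bead at the hole, in the middle of the rack.

Run:
```python
from h import *
np.set_printoptions(precision=4,suppress=True)
w=load("w1");a=load("a2");b=load("b")
R_=[ray(w,277.77,188.9),ray(a,279.2,283.2),ray(b,271,180.06)]
print(tri(*R_),tri(*R_[:2]),tri(R_[0],R_[2]))
print(plane(w,277.77,188.9,.034),plane(a,279.2,283.2,.034),plane(b,271,180.06,.034))
print(w["pose"]); t,o=tool(); print(t,o.as_matrix())
# stem head top: scene approx, side approx
print("stem top",tri(ray(a,190+25*392/130*0+ (392-260)/260*50, 110+(300-260)/260*50),ray(b,330+(654-520)/260*80,240+(332-260)/260*80)))
print("stem foot@rack",tri(ray(a,190+(408-260)/260*50,110+(436-260)/260*50),ray(b,330+(634-520)/260*80,240+(462-260)/260*80)))
```

```text
(array([0.6181, 0.2402, 0.0325]), [np.float64(1.750956141062559), np.float64(1.4728555140803654), np.float64(1.0759418109345646)]) (array([0.6173, 0.2396, 0.0279]), [np.float64(0.6023554845558962), np.float64(0.6023554845559148)]) (array([0.6176, 0.2381, 0.0353]), [np.float64(0.2850484904114912), np.float64(0.2850484904115254)])
[0.6178 0.2382 0.034 ] [0.6184 0.2424 0.034 ] [0.6183 0.2398 0.034 ]
[[-1.     -0.0027 -0.0006  0.6155]
 [-0.0028  0.9699  0.2435  0.1713]
 [-0.0001  0.2435 -0.9699  0.3836]
 [ 0.      0.      0.      1.    ]]
[0.6168 0.2358 0.1974] [[ 0.0006 -1.     -0.0007]
 [-1.     -0.0006 -0.0006]
 [ 0.0006  0.0007 -1.    ]]
stem top (array([ 0.5383, -0.2856,  0.1837]), [np.float64(1.3979399366296583), np.float64(1.3979399366295986)])
stem foot@rack (array([ 0.5379, -0.2897,  0.056 ]), [np.float64(2.273584817384762), np.float64(2.2735848173847377)])
```

send_rows(plan=[[[-0.25,-0.15,4,0,0,0],[-0.25,-0.15,8,0,0,0],[-0.25,-0.15,12,0,0,0],[-0.25,-0.15,15,0,0,0],[-0.25,-0.15,17.5,0,0,0],[-0.25,-0.15,18.6,0,0,0],[-0.25,-0.15,18.6,0,0,0],[-0.25,-0.15,18.6,0,0,0]]])

```text
clock: 1.58
tool_pos: [0.6192, 0.2376, 0.0123]
orientation: [-180.0, -0.0, -90.1]
force: [1.1, 0.9, 0.8]
opening: 0.0875
gripper_force: 0.0
```

send_rows(plan=[[[0,0,0,0,0,0],[0,0,0,0,0,0],[0,0,0,0,0,0],[0,0,0,0,0,0],[0,0,0,0,0,0],[0,0,0,0,0,0],[0,0,0,0,0,0],[0,0,0,0,0,0]]], fingers=0.5)

```text
clock: 2.25
tool_pos: [0.6185, 0.2385, 0.0118]
orientation: [-180.0, -0.0, -90.0]
force: [0.2, 0.6, -0.5]
opening: 0.0446
gripper_force: 0.0
```

Run:
```python
from h import *
w=snap("wrist","w2");a=snap("scene","a3");b=snap("side","b3")
A=cv2.resize(a["img"][220:360,210:400],(400,295));B=cv2.resize(b["img"][80:220,190:380],(400,295))
C=np.vstack([np.hstack([A,B]),np.hstack([cv2.resize(w["img"],(400,300)),np.zeros((300,400,3),np.uint8)])])
cv2.imwrite("pics/d.png",C[:,:,::-1])
```

```text
(no output)
```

View pics/d.png

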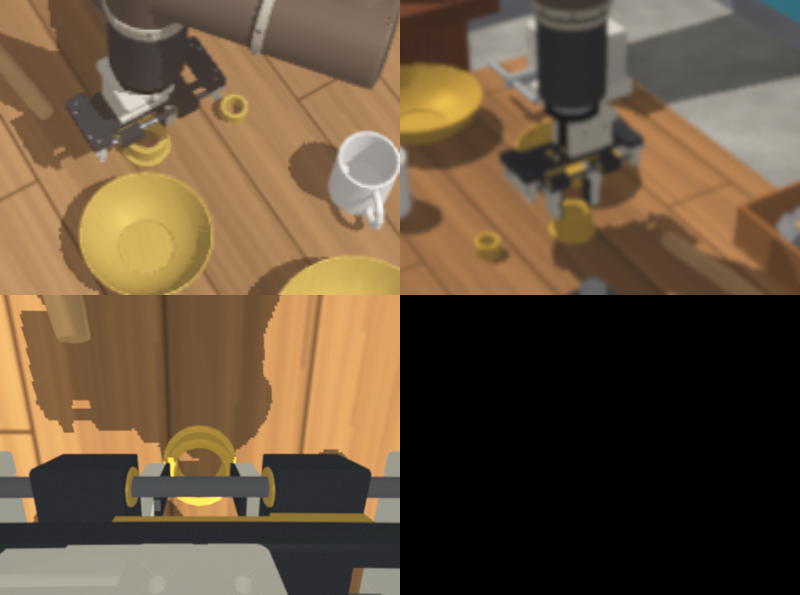

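The wrist view shows the fingers flanking the collar on both sides, with the collar about centred at (200,465) in the panel. The opening reading needs a second look.

Run:
```python
from h import *
o=ctrl.get_obs();print(o["clock"],o["opening"],o["gripper_force"],o["tool_pos"],o["force"])
b=load("b3")
for X in ((0.6185,.2385,.012),(0.6185,.2385,.1)): print(proj(b,X),proj(load("w2"),X),proj(load("a3"),X))
w=load("w2");cv2.imwrite("pics/d2.png",cv2.resize(w["img"][150:310,160:400],(720,480))[:,:,::-1])
```

```text
2.4 0.04425287821404983 0.0 [0.61843366 0.23849307 0.01170097] [0.42348049 0.08791621 0.15098079]
(np.float64(271.31200368499486), np.float64(185.97042430917597)) (np.float64(278.33170328279164), np.float64(237.32790832744075)) (np.float64(278.37606716809574), np.float64(285.6037671920508))
(np.float64(271.183946939558), np.float64(162.4284197667793)) (np.float64(276.97869078019306), np.float64(320.4858607518446)) (np.float64(278.67878840544904), np.float64(271.2571926692817))
```

View pics/d2.png

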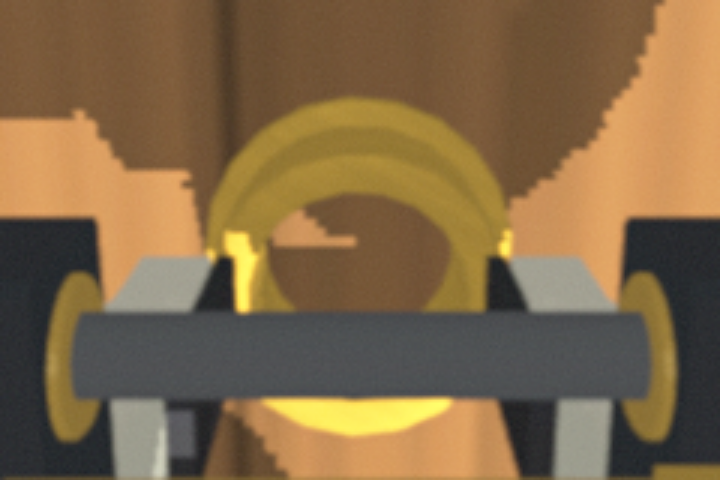

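The pads appear to touch the sleeve on both sides, at crop x of about 235 and 487, so I'll close fully and watch the reading.

send_rows(plan=[[[0,0,0,0,0,0],[0,0,0,0,0,0],[0,0,0,0,0,0],[0,0,0,0,0,0]]], fingers=0.4)

```text
clock: 2.73
tool_pos: [0.6185, 0.2385, 0.0117]
orientation: [180.0, -0.0, -90.0]
force: [-0.2, -0.1, 0.9]
opening: 0.0355
gripper_force: 0.0
```

Run:
```python
from h import *
w=load("w2");n=snap("wrist","w3")
d=np.abs(w["img"].astype(int)-n["img"]).max(2);
print((d>40).sum(), d.mean())
for v in (238,245,250,290,300):
    for s in (load("w1"),w,n): 
        g=s["img"][v,200:360].max(1); print(v,''.join('#' if x<70 else '.' if x<140 else ' ' for x in g[::2]))
    print(v,np.where(d[v]>40)[0][:60])
for z in(.012,.02,.031,.034,.04,.05):print(z,proj(n,(0.6185,.2385,z)),proj(n,(0.6185-.029,.2385,z)),proj(n,(0.6185+.029,.2385,z)))
o=ctrl.get_obs();print(o["opening"],o["gripper_force"])
```

```text
10359 8.711930272108843
238                          ...##.....                                       ..    
238                .###      ..............................      .###.              
238 ####.               .##. .............................. .###.               ####
238 [ 54  55  56  57  58  59  60  61  62  63  64  65  66  67  68  69  70  71
  72  73  74  75  76 193 194 195 196 197 198 199 200 201 202 203 204 205
 206 207 208 209 210 211 212 213 214 230 231 232 233 234 235 236 237 238
 239 240 241 242 243 244]
245                               ......                                      ..    
245               .####       ............................       .####.             
245     .             .#####. ............................  .####.              .   
245 [ 42  43  44  45  46  47  48  49  50  51  52  53  54  55  56  57  58  59
  60  61  62  63  64 180 181 182 183 184 185 186 187 188 189 190 191 192
 193 194 195 196 197 198 199 200 201 202 203 204 205 206 207 208 209 227
 228 229 230 231 232 233]
250                                  ....                           
[... 1954 characters left out ...]
248.69001765520284)) (np.float64(228.03470561470382), np.float64(248.71112017252642))
0.034 (np.float64(278.1652041959063), np.float64(250.66477675423536)) (np.float64(329.16752576892185), np.float64(250.6773850837214)) (np.float64(227.169274218841), np.float64(250.69857360853575))
0.04 (np.float64(278.0996383444222), np.float64(254.84107468795347)) (np.float64(330.8571476873014), np.float64(254.85756136953881)) (np.float64(225.34874768709284), np.float64(254.87891964341273))
0.05 (np.float64(277.97970131474005), np.float64(262.4794318126628)) (np.float64(333.9484890004004), np.float64(262.5039951981572)) (np.float64(222.0179099766784), np.float64(262.52563116448755))
0.03538528213855403 0.0
```

Run:
```python
from h import *
b=snap("side","b4");n=load("w3")
B=b["img"].copy()
C=np.hstack([cv2.resize(B[140:210,235:305],(400,400),interpolation=cv2.INTER_CUBIC),cv2.resize(n["img"][190:310,210:350],(400,343),interpolation=cv2.INTER_CUBIC)[:343].copy() if 0 else cv2.resize(n["img"][180:320,208:348],(400,400),interpolation=cv2.INTER_CUBIC)])
cv2.imwrite("pics/e.png",C[:,:,::-1])
for x in(-.0177,.0177):
  for z in (.012,.04): 
    p=proj(b,(.6185+x,.2385,z));q=proj(n,(.6185+x,.2290,z));print(x,z,[(p[0]-235)*400/70,(p[1]-140)*400/70],[400+(q[0]-208)*400/140,(q[1]-180)*400/140])
```

```text
-0.0177 0.012 [np.float64(179.51343806250148), np.float64(273.34362403306534)] [np.float64(681.178166134702), np.float64(123.49701000797324)]
-0.0177 0.04 [np.float64(178.93978758632133), np.float64(231.55665479769547)] [np.float64(693.4075017960981), np.float64(167.1931184104478)]
0.0177 0.012 [np.float64(235.20570958292217), np.float64(252.14167674566156)] [np.float64(520.8162991793461), np.float64(123.53705696583316)]
0.0177 0.04 [np.float64(235.3129366965462), np.float64(210.52073482338153)] [np.float64(506.98716048413803), np.float64(167.23565353159822)]
```

View pics/e.png

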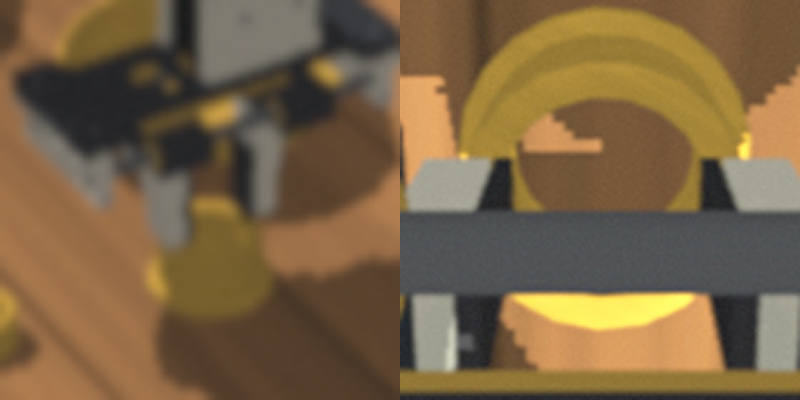

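The side view shows the tip of the left finger beside the collar's top edge. In the wrist view the pads lie over the rim, so the tips are really near z = 0.036 although the TCP reads 0.012. I'll open, step down a little and measure again.

send_rows(plan=[[[0,0,0,0,0,0],[0,0,0,0,0,0],[0,0,0,0,0,0],[0,0,0,0,0,0],[0,0,0,0,0,0],[0,0,0,0,0,0],[0,0,0,0,0,0]]], fingers=0.85)

```text
clock: 3.42
tool_pos: [0.6185, 0.2385, 0.0118]
orientation: [180.0, -0.0, -90.0]
force: [0.2, -0.4, -0.4]
opening: 0.0728
gripper_force: 0.0
```

send_rows(plan=[[[0,0,0.4,0,0,0],[0,0,0.8,0,0,0],[0,0,0.8,0,0,0],[0,0,0.8,0,0,0]]])

```text
clock: 3.75
tool_pos: [0.6181, 0.2383, 0.0032]
orientation: [180.0, -0.0, -90.0]
force: [0.3, 0.0, -0.7]
opening: 0.0744
gripper_force: 0.0
```

Run:
```python
from h import *
n=snap("wrist","w5");o=ctrl.get_obs();print(o["tool_pos"],o["opening"],o["force"])
for v in range(205,275,4):
    g=n["img"][v,170:390].max(1); print(v,''.join('#' if x<60 else '.' if x<140 else ' ' for x in g[::2]))
for z in (.002,.02,.03): 
  for s in(-1,1):print(z,proj(n,(o["tool_pos"][0]+s*o["opening"]/2,o["tool_pos"][1]-.0095,z)))
```

```text
[0.61832067 0.23833795 0.00340803] 0.07465168642353716 [0.52035468 0.43578797 0.56300459]
205  .................       .........       .   .                . .           .......................           
209    ...............       ........        .                        . .        ..................               
213      .............        ......      .                               .       ..............                  
217                ...        ....     .                                     .     ...........                    
221                           ....                 ...............                  .........                     
225                            ..               ......................              ......                        
229                            ..                 ......................             ....                         
233                             .                  .......................                                        
237                  .##.                  ................................               
[... 776 characters left out ...]
.....................................................
269 ..............................................................................................................
273 ..............................................................................................................
0.002 (np.float64(336.89773894701096), np.float64(222.6461313235407))
0.002 (np.float64(219.32591099478674), np.float64(222.7087583930894))
0.02 (np.float64(342.49533559142117), np.float64(231.7969952053499))
0.02 (np.float64(213.39283422029672), np.float64(231.8671223882534))
0.03 (np.float64(346.10843821615924), np.float64(237.70174763067675))
0.03 (np.float64(209.56300084934185), np.float64(237.7769355165555))
```

send_rows(plan=[[[0,0,0.4,0,0,0],[0,0,0.8,0,0,0],[0,0,0.8,0,0,0],[0,0,0.8,0,0,0]]])

```text
clock: 4.13
tool_pos: [0.6182, 0.2383, -0.0047]
orientation: [180.0, -0.0, -90.0]
force: [-0.5, -0.1, -0.7]
opening: 0.0744
gripper_force: 0.0
```

Run:
```python
from h import *
n=snap("wrist","w6");o=ctrl.get_obs();print(o["tool_pos"],o["opening"],o["force"])
for v in range(225,256,3):
    g=n["img"][v,170:390].max(1); print(v,''.join('#' if x<60 else '.' if x<140 else ' ' for x in g[::2]))
```

```text
[ 0.61838929  0.23837998 -0.00444109] 0.07420920938657978 [0.74547728 0.66148406 0.66094396]
225     ..............       ...                    ..............                   ..............               
228                 ..        ..                .....................                .............                
231                           ..                .......................               ..........                  
234                           ..                 ........................             ..........                  
237                  .##.                          ........................           ....... .##.                
240                .####.                 .         .......................           .....   .###..              
243               .#####.                 ..................................          ...     .####..             
246              .######.                 ..................................                  #######.            
249             .#######.                 .................................                   ########.           
252            .#########                  ................................  .                #########.          
255 ..............................................................................................................
```

There's no contact below TCP zero, which confirms the fingers are about 28 mm shorter than stated. I'll go on down and grip.

send_rows(plan=[[[0,0,0.3,0,0,0],[0,0,0.6,0,0,0],[0,0,0.9,0,0,0],[0,0,1.2,0,0,0],[0,0,1.2,0,0,0],[0,0,1.2,0,0,0]]])

```text
clock: 4.68
tool_pos: [0.6183, 0.2384, -0.0166]
orientation: [180.0, -0.0, -90.0]
force: [-0.5, 0.2, -0.7]
opening: 0.0742
gripper_force: 0.0
```

send_rows(plan=[[[0,0,0,0,0,0],[0,0,0,0,0,0],[0,0,0,0,0,0],[0,0,0,0,0,0],[0,0,0,0,0,0],[0,0,0,0,0,0],[0,0,0,0,0,0],[0,0,0,0,0,0]]], fingers=0.4)

```text
clock: 5.35
tool_pos: [0.6186, 0.2386, -0.0161]
orientation: [-180.0, 0.0, -90.0]
force: [-0.2, 0.1, 1.4]
opening: 0.058
gripper_force: 30.0
```

Gripped, with opening 58 mm and 30 N. Next I'll lift and carry it close to the jig for a look at the neck from above.

send_rows(plan=[[[0,0,-2,0,0,0],[0,0,-5,0,0,0],[0,0,-8,0,0,0],[0,0,-11,0,0,0],[1,1,-13,0,0,0],[4,3,-13.5,0,0,0],[6.5,5,-13.5,0,0,0],[9,7,-13.5,0,0,0]]])

```text
clock: 6.02
tool_pos: [0.5469, 0.1474, 0.1185]
orientation: [180.0, 0.0, -90.0]
force: [0.4, 0.1, -4.1]
opening: 0.0577
gripper_force: 30.0
```

send_rows(plan=[[[2.5,1.7,0,0,0,0],[4.5,3,0,0,0,0],[5,3.3,0,0,0,0],[5,3.3,0,0,0,0],[5,3.3,0,0,0,0]]])

```text
clock: 6.43
tool_pos: [0.5156, 0.0985, 0.1188]
orientation: [-180.0, 0.0, -90.0]
force: [0.6, 0.9, -3.5]
opening: 0.0578
gripper_force: 30.0
```

Run:
```python
from h import *
np.set_printoptions(precision=4,suppress=True)
n=snap("wrist","w7");a=snap("scene","a7");b=snap("side","b7");o=ctrl.get_obs();print(o["tool_pos"],o["orientation"],o["opening"],o["gripper_force"],o["force"])
print(proj(n,(.516,.026,.095)),proj(b,(.516,.026,.095)),proj(a,(.516,.026,.095)))
C=np.hstack([cv2.resize(n["img"],(540,405)),cv2.resize(b["img"][175:275,230:330],(260,260)) if 0 else np.vstack([cv2.resize(b["img"][170:250,230:310],(260,260)),np.zeros((145,260,3),np.uint8)])])
cv2.imwrite("pics/f.png",C[:,:,::-1])
u,v=proj(n,(.516,.026,.095))
for vm in(90,110,130,150,170,190):print(vm,ell(n,u,v,40,vmin=vm,yellow=False))
```

```text
[0.516  0.0993 0.1185] [179.995   -0.0005 -89.9732] 0.05788380630932516 29.999457928352058 [ 0.0259  0.2109 -2.6261]
(np.float64(277.81568797970755), np.float64(120.38687385298067)) (np.float64(280.81099685064845), np.float64(215.44399863151114)) (np.float64(271.67189818677696), np.float64(201.39753726978756))
90 [(301.31, 175.43, 21.8, 80.8, -1), (267.62, 118.17, 1.5, 4.9, -1), (279.71, 114.62, 51.7, 54.0, -1), (279.7, 117.22, 33.2, 34.2, 2)]
110 [(298.19, 188.27, 22.8, 106.4, -1), (286.02, 120.23, 11.8, 23.3, -1), (277.25, 119.68, 9.0, 25.4, -1), (279.72, 114.61, 49.6, 52.3, -1), (279.59, 114.71, 39.0, 41.2, 12)]
130 [(276.35, 125.73, 25.0, 35.0, -1), (290.15, 93.4, 2.1, 9.4, -1), (272.64, 91.7, 2.3, 6.3, -1), (281.09, 90.79, 1.9, 8.7, -1)]
150 []
170 []
190 []
```

View pics/f.png

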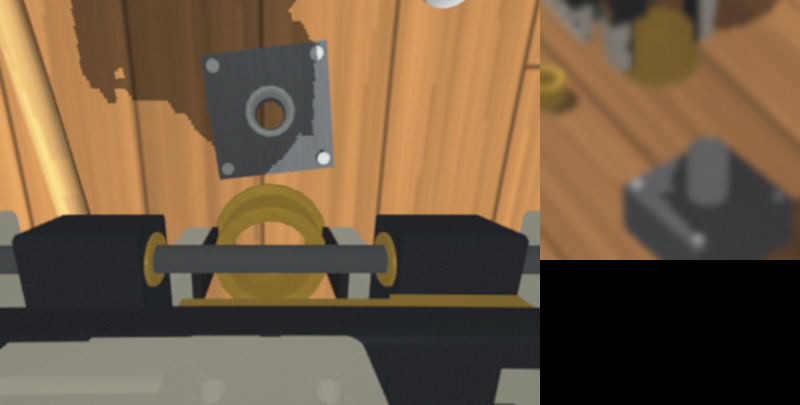

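The wrist view shows the neck ring at full-resolution pixel (279.6,115), with the collar held level between the pads. I'll take edge profiles through the ring to measure its centre accurately.

Run:
```python
from h import *
n=load("w7");g=cv2.cvtColor(n["img"],cv2.COLOR_RGB2GRAY)
print("row115",list(g[115,248:312]));print("col280",list(g[82:150,280]));print("hsv row",[tuple(x) for x in n["img"][115,252:266]])
b=load("b");gb=cv2.cvtColor(b["img"],cv2.COLOR_RGB2GRAY);print(gb[208:232,270:294])
a=load("a2");ga=cv2.cvtColor(a["img"],cv2.COLOR_RGB2GRAY);print(ga[192:216,260:286])
for z in(.05,.095):
  print([proj(n,(.516+dx,.026+dy,z)) for dx,dy in((-.017,0),(.017,0),(0,-.017),(0,.017))])
```

```text
row115 [np.uint8(68), np.uint8(70), np.uint8(71), np.uint8(69), np.uint8(69), np.uint8(73), np.uint8(86), np.uint8(109), np.uint8(119), np.uint8(125), np.uint8(127), np.uint8(123), np.uint8(113), np.uint8(105), np.uint8(105), np.uint8(97), np.uint8(84), np.uint8(65), np.uint8(60), np.uint8(69), np.uint8(71), np.uint8(66), np.uint8(57), np.uint8(54), np.uint8(60), np.uint8(67), np.uint8(77), np.uint8(82), np.uint8(87), np.uint8(82), np.uint8(86), np.uint8(86), np.uint8(85), np.uint8(85), np.uint8(85), np.uint8(85), np.uint8(86), np.uint8(89), np.uint8(91), np.uint8(89), np.uint8(91), np.uint8(90), np.uint8(89), np.uint8(88), np.uint8(83), np.uint8(74), np.uint8(61), np.uint8(66), np.uint8(90), np.uint8(103), np.uint8(107), np.uint8(109), np.uint8(118), np.uint8(123), np.uint8(124), np.uint8(118), np.uint8(117), np.uint8(97), np.uint8(79), np.uint8(70), np.uint8(68), np.uint8(71), np.uint8(72), np.uint8(70)]
col280 [np.uint8(73), np.uint8(74), np.uint8(71), np.uint8(71), np.uint8(71), np.uint8(78), np.uint8(93), np.uint8(115), np.uint8(130), np.uint8(130), np.uint8(123), np.uint8(118),
[... 6309 characters left out ...]
57  58  59  61  61  61  62  63  63
   65  65  66  66  67  67  68  69]
 [138 138 138 127  89  53  55  58  58  59  58  59  59  62  61  62  62  63
   64  65  65  66  66  68  69  68]]
[(np.float64(299.56361438534844), np.float64(121.85519286742742)), (np.float64(256.9099026994306), np.float64(121.8963810619184)), (np.float64(278.1849769959662), np.float64(99.30564965220167)), (np.float64(278.2839233448388), np.float64(143.6639648137202))]
[(np.float64(303.74224690970175), np.float64(120.35043478098453)), (np.float64(251.89256197278087), np.float64(120.39999621509672)), (np.float64(277.74473317627627), np.float64(92.79754688431336)), (np.float64(277.8830815934766), np.float64(146.7947857963917))]
```

Run:
```python
from h import *
np.set_printoptions(precision=4,suppress=True)
n=load("w7");b=load("b");b7=load("b7")
print("neck",plane(n,279.7,114.7,.095),plane(b,281,215.7,.095),tri(ray(n,279.7,114.7),ray(b,281,215.7)))
T=np.array([.516,.0993,.1185])
for z,r in((.0161,.034),(.0221,.034),(.0501,.029)):
  print(z,"front",proj(n,T+[0,-r,z]),"L/R",proj(n,T+[r,0,z]),proj(n,T+[-r,0,z]))
h=cv2.cvtColor(n["img"],cv2.COLOR_RGB2HSV)
m=(abs(h[...,0].astype(int)-25)<6)&(h[...,1]>140)
print("rows col278",[tuple(int(q) for q in x) for x in n["img"][186:235:1,278]])
for v in range(190,250,6):
  q=np.where(m[v,200:360]&(n["img"][v,200:360,0]<200))[0]+200; print(v,q.min() if len(q) else 0,q.max() if len(q) else 0,len(q))
```

```text
neck [0.5148 0.0224 0.095 ] [0.5159 0.0249 0.095 ] (array([0.5146, 0.0226, 0.0972]), [np.float64(0.17932635288321466), np.float64(0.17932635288320764)])
0.0161 front (np.float64(277.4768688065165), np.float64(191.05457288597339)) L/R (np.float64(219.9887200218264), np.float64(247.69591332876055)) (np.float64(335.30951404182036), np.float64(247.62874387157427))
0.0221 front (np.float64(277.3831203571216), np.float64(193.20829812049897)) L/R (np.float64(217.99392250761892), np.float64(251.62575517606516)) (np.float64(337.13682280070066), np.float64(251.55751311160745))
0.0501 front (np.float64(276.87954405593763), np.float64(216.15295506506905)) L/R (np.float64(216.98448263045444), np.float64(274.0252772533833)) (np.float64(337.1847256100927), np.float64(273.9624417235324))
rows col278 [(202, 143, 86), (203, 144, 87), (205, 146, 89), (197, 141, 84), (175, 128, 73), (147, 115, 52), (143, 115, 51), (150, 123, 48), (153, 125, 50), (153, 124, 54), (151, 121, 51), (151, 123, 50), (152, 122, 49), (153, 123, 49), (153, 123, 50), (146, 118, 46), (135, 109, 46), (128, 104, 41), (130, 105, 46), (128, 102, 42), (129, 104, 44), (128, 103, 46), (129, 104, 41), (131, 107, 45), (134, 107, 49), (126, 101, 42), (129, 104, 43), (127, 102, 40), (132, 107, 46), (140, 113, 43), (148, 121, 50), (149, 121, 47), (148, 118, 48), (144, 117, 49), (144, 116, 47), (142, 114, 47), (138, 112, 43), (142, 115, 48), (144, 116, 48), (142, 114, 46), (144, 115, 47), (139, 113, 43), (141, 114, 45), (159, 121, 60), (191, 138, 78), (203, 146, 87), (204, 144, 88), (202, 141, 86), (204, 144, 87)]
190 0 0 0
196 257 302 46
202 246 314 69
208 239 321 83
214 234 326 93
220 230 330 101
226 227 333 107
232 224 335 78
238 226 334 54
244 226 333 39
```

The neck is at (0.5148, 0.0224) and the collar in hand matches its predicted position to about 0.5 mm in y. In x the wrist camera shows the same small bias for both. Now I'll place it over the neck.

send_rows(plan=[[[3.5,0,0,0,0,0],[6.5,0,0,0,0,0],[7.65,0,0,0,0,0],[7.65,0,0,0,0,0],[7.65,0,2,0,0,0],[7.65,0,3.4,0,0,0],[7.65,0,3.4,0,0,0],[7.65,0,3.4,0,0,0]]])

```text
clock: 7.25
tool_pos: [0.5154, 0.0224, 0.0842]
orientation: [179.9, -0.1, -90.0]
force: [0.2, 0.5, -2.1]
opening: 0.0581
gripper_force: 30.0
```

Run:
```python
from h import *
np.set_printoptions(precision=4,suppress=True)
n=snap("wrist","w8");a=snap("scene","a8");b=snap("side","b8");o=ctrl.get_obs();print(o["tool_pos"],o["force"])
# visible bore content in the wrist view
for v in range(195,262,4): print(v,''.join('Y' if (p[0]>1.5*p[2] and p[0]-p[1]<45 and p[0]>p[1]) else 'o' if p[0]>1.4*p[2] else '#' for p in n["img"][v,215:345:2].astype(int)))
N=np.array([.5148,.0224]);
for r in (.017,):
  print([proj(n,(N[0]+r*np.cos(t),N[1]+r*np.sin(t),.095)) for t in np.radians([0,90,180,270])])
```

```text
[0.5164 0.0226 0.0856] [-0.5614  0.2145 -2.155 ]
195 #####################YYYYYYYYYYYYYYYYYYYYYYY#####################
199 #################YYYYYYYYYYYYYYYYYYYYYYYYYYYYYYYY################
203 ##############YYYYYYYYYYYYYYYYYYYYYYYYYYYYYYYYYYYYY##############
207 ############YYYYYYYYYYYYYYYYYYYYYYYYYYYYYYYYYYYYYYYYYY###########
211 ##########YYYYYYYYYYYYYYYYYYYYYYYYYYYYYYYYYYYYYYYYYYYYYY#########
215 ########YYYYYYYYYYYYYYYYYYYYYYYYYYYYYYYYYYYYYYYYYYYYYYYYY########
219 #######YYYYYYYYYYYYYYYYYYYYYYYYYYYYYYYYYYYYYYYYYYYYYYYYYYY#######
223 ######YYYYYYYYYYYYYYYYYYYYYYYYYYYYYYYYYYYYYYYYYYYYYYYYYYYYYY#####
227 #####YYYYYYYYYYYYYYYYYYYYYYYYYYYYYYYYYYYYYYYYYYYYYYYYYYYYYYY#####
231 ####YYYYYYYYYYYYYYYYYYYYYYYYY#########YYYYYYYYYYYYYYYYYYYYYYY####
235 ####YYYYYYYYYYYYYYYYYY######################YYYYYYYYYYYYYYYYY####
239 ######YYYYYYYYYYYYY############################YYYYYYYYYYYYY#####
243 #####oYYYYYYYYYYY################################YYYYYYYYYYY#####
247 #####YYYYYYYYYY####################################YYYYYYYYYY####
251 ####YYYYYYYYYYY####################################YYYYYYYYYYY###
255 #################################################################
259 #################################################################
[(np.float64(251.20929191808187), np.float64(243.29942170686667)), (np.float64(279.31900954655885), np.float64(269.19112969111563)), (np.float64(307.41153226574045), np.float64(243.2891388402603)), (np.float64(279.3077546290085), np.float64(216.2457087998648))]
```

send_rows(plan=[[[0,0,0.5,0,0,0],[0,0,1,0,0,0],[0,0,1.5,0,0,0],[0,0,2,0,0,0],[0,0,2,0,0,0]]])

```text
clock: 7.82
tool_pos: [0.5146, 0.0217, 0.0635]
orientation: [179.9, -0.0, -90.0]
force: [0.2, -1.1, -4.4]
opening: 0.058
gripper_force: 30.0
```

send_rows(plan=[[[0,0,0.5,0,0,0],[0,0,1,0,0,0],[0,0,1.5,0,0,0],[0,0,2,0,0,0],[0,0,2.5,0,0,0],[0,0,2.8,0,0,0],[0,0,2.8,0,0,0],[0,0,2.8,0,0,0]]])

```text
clock: 8.48
tool_pos: [0.5154, 0.0219, 0.0366]
orientation: [180.0, -0.0, -90.0]
force: [0.7, -0.6, -2.7]
opening: 0.0579
gripper_force: 30.0
```

send_rows(plan=[[[0,0,0.1,0,0,0],[0,0,0.2,0,0,0],[0,0,0.2,0,0,0],[0,0,0.2,0,0,0]]])

```text
clock: 8.82
tool_pos: [0.5155, 0.022, 0.0349]
orientation: [-180.0, 0.0, -90.0]
force: [-0.3, 0.3, -2.9]
opening: 0.058
gripper_force: 30.0
```

send_rows(plan=[[[0,0,0.05,0,0,0],[0,0,0.1,0,0,0],[0,0,0.1,0,0,0],[0,0,0.1,0,0,0]]])

```text
clock: 9.15
tool_pos: [0.5156, 0.022, 0.0339]
orientation: [-180.0, 0.0, -90.0]
force: [-0.3, 0.0, -0.6]
opening: 0.058
gripper_force: 30.0
```

Contact is beginning, since the weight is coming off the wrist. One more small step.

send_rows(plan=[[[0,0,0.05,0,0,0],[0,0,0.05,0,0,0],[0,0,0.05,0,0,0]]])

```text
clock: 9.4
tool_pos: [0.5156, 0.022, 0.0339]
orientation: [-180.0, 0.0, -90.0]
force: [-3.2, 0.4, 5.5]
opening: 0.0581
gripper_force: 30.0
```

The collar is seated. Next I'll release, rise and move to where the wrist camera can look down on the stem.

send_rows(plan=[[[0,0,-0.05,0,0,0],[0,0,-0.05,0,0,0],[0,0,-0.05,0,0,0],[0,0,-0.05,0,0,0],[0,0,-0.05,0,0,0]]], fingers=0.85)

```text
clock: 9.82
tool_pos: [0.5156, 0.022, 0.0337]
orientation: [-180.0, 0.0, -90.0]
force: [0.7, 0.1, -0.3]
opening: 0.0738
gripper_force: 0.0
```

send_rows(plan=[[[0,0,-1,0,0,0],[0,0,-3,0,0,0],[0,0,-6,0,0,0],[0,0,-9,0,0,0],[0,0,-12,0,0,0],[2,0,-15,0,0,0],[5,-1,-16.6,0,0,0],[9,-2,-16.6,0,0,0]]])

```text
clock: 10.48
tool_pos: [0.5382, -0.0676, 0.2058]
orientation: [-179.5, 0.1, -89.8]
force: [2.0, 0.7, 0.0]
opening: 0.0742
gripper_force: 0.0
```

Run:
```python
from h import *
np.set_printoptions(precision=4,suppress=True)
a=snap("scene","a9");b=snap("side","b9");print(tool()[0])
for n,s in(("a",a),("b",b)):
    u,v=proj(s,(.5156,.022,.084));print(n,u,v)
    for vm in(0,140,170,200): print(vm,ell(s,u,v,18,vmin=vm))
    for vm in(110,125,140): print('g',vm,ell(s,u,v,18,vmin=vm,yellow=False))
```

```text
[ 0.5365 -0.0719  0.2016]
a 271.1144517946629 202.51754764918203
0 [(271.49, 207.15, 22.0, 22.8, -1)]
140 [(271.59, 207.13, 21.8, 22.9, -1)]
170 [(271.77, 207.01, 21.3, 22.8, -1)]
200 [(271.98, 208.97, 17.0, 20.4, -1), (272.05, 203.51, 14.5, 18.4, -1), (272.16, 195.64, 1.8, 7.5, -1)]
g 110 [(271.51, 198.95, 45.4, 49.5, -1), (262.22, 207.27, 13.0, 15.2, 0)]
g 125 [(253.3, 207.25, 3.7, 4.3, -1), (270.82, 194.1, 39.6, 49.6, -1), (268.13, 206.39, 2.2, 6.1, 1), (273.14, 201.86, 3.8, 6.1, 1)]
g 140 [(270.8, 193.81, 39.4, 49.1, -1), (268.37, 204.91, 5.1, 9.9, 2), (272.74, 201.59, 5.5, 7.0, 2), (271.83, 194.19, 2.2, 5.7, 2)]
b 281.4758953594907 219.5335742527478
0 [(281.13, 224.83, 26.1, 26.5, -1)]
140 [(279.99, 223.43, 22.6, 27.0, -1)]
170 [(274.36, 229.82, 8.7, 13.0, -1), (280.87, 219.29, 14.3, 22.2, -1)]
200 [(273.17, 219.99, 3.9, 7.3, -1)]
g 110 [(280.42, 212.0, 40.2, 50.2, -1), (282.27, 221.06, 4.7, 10.2, 0), (280.88, 215.88, 4.7, 7.2, 0)]
g 125 [(280.5, 211.66, 39.8, 50.6, -1), (281.58, 220.37, 7.1, 12.8, 0), (281.06, 216.0, 6.4, 8.6, 0)]
g 140 [(280.02, 215.16, 37.0, 46.0, -1), (281.38, 218.37, 12.2, 15.3, 2)]
```

Collar seated as predicted. On to the rack.

send_rows(plan=[[[4,-0.2,0,0,0,0],[8,-0.2,0,0,0,0],[12,-0.2,0,0,0,0],[14,-0.2,0,0,0,0],[14,-0.2,0,0,0,0],[14,-0.2,0,0,0,0]]], fingers=0.5)

```text
clock: 11.08
tool_pos: [0.537, -0.209, 0.1998]
orientation: [180.0, 0.0, -90.1]
force: [0.0, 0.2, -0.2]
opening: 0.045
gripper_force: 0.0
```

Run:
```python
from h import *
np.set_printoptions(precision=4,suppress=True)
n=snap("wrist","w10");o=ctrl.get_obs();print(o["tool_pos"],o["orientation"],o["opening"])
u,v=proj(n,(.5383,-.2856,.1837));print(u,v,proj(n,(.5379,-.2897,.06)))
for vm in(0,100,140,170,200): print(vm,ell(n,u,v,60,vmin=vm))
b=load("b9");u,v=proj(b,(.5383,-.2856,.1837));print(u,v)
for vm in(140,150,160,180,200): print(vm,ell(b,u,v,9,vmin=vm))
np.save("/tmp/x.npy",0)
x0,y0=int(proj(n,(.5383,-.2856,.1837))[0])-100,0
A=cv2.resize(n["img"][0:210,130:410],(800,600),interpolation=cv2.INTER_CUBIC)
cv2.imwrite("pics/g.png",A[:,:,::-1])
```

```text
[ 0.5371 -0.2082  0.1999] [179.9815   0.0103 -90.0716] 0.04455016371749742
275.93367182419416 113.32714259516189 (np.float64(277.8247109456943), np.float64(115.06006127132632))
0 [(215.33, 118.82, 9.9, 10.9, -1), (273.02, 103.76, 34.3, 38.4, -1)]
100 [(215.33, 118.82, 9.9, 10.9, -1), (273.02, 103.76, 34.3, 38.4, -1)]
140 [(217.11, 119.4, 6.0, 10.2, -1), (273.16, 104.32, 33.3, 37.6, -1), (276.85, 116.72, 11.0, 19.8, 1)]
170 [(217.21, 120.97, 4.4, 6.8, -1)]
200 []
370.54754606626886 262.2412915387338
140 [(371.51, 264.72, 10.4, 14.2, -1)]
150 [(372.61, 263.05, 7.9, 10.5, -1)]
160 [(372.67, 262.92, 7.2, 10.0, -1)]
180 [(372.76, 262.84, 6.0, 8.8, -1)]
200 [(372.67, 262.85, 4.3, 6.9, -1)]
```

View pics/g.png

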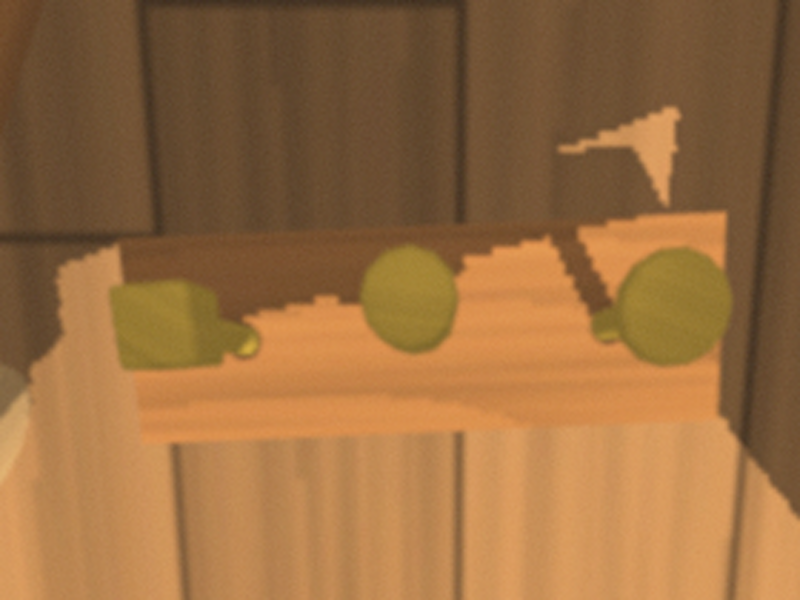

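The last picture shows the stem's round head in the middle of the rack at full-resolution pixel (273.3,104), the square head at left (190,115) and the mushroom head at right (366,107).

Run:
```python
from h import *
np.set_printoptions(precision=4,suppress=True)
n=load("w10");b=load("b9");a=load("a9")
print(plane(n,273.1,101.9,.185),plane(b,372.65,262.9,.185),tri(ray(n,273.1,101.9),ray(b,372.65,262.9)))
u,v=proj(a,(.538,-.288,.185));print(u,v)
for vm in(150,190,205,215): print(vm,ell(a,u,v,9,vmin=vm))
h=n["img"][80:128,268:279].mean(1).astype(int);print(h.tolist())
```

```text
[ 0.54   -0.2923  0.185 ] [ 0.5398 -0.2903  0.185 ] (array([ 0.5394, -0.2916,  0.1863]), [np.float64(0.7616970813127089), np.float64(0.7616970813127711)])
214.66385238131875 116.78625821348709
150 [(214.24, 119.64, 7.6, 11.3, -1)]
190 [(213.93, 117.41, 4.6, 6.7, -1)]
205 [(213.91, 117.48, 3.5, 5.0, -1)]
215 []
[[119, 81, 47], [118, 79, 46], [115, 77, 45], [116, 78, 46], [120, 81, 47], [127, 90, 49], [136, 103, 47], [149, 118, 50], [157, 127, 52], [161, 130, 53], [162, 131, 53], [163, 131, 53], [163, 132, 54], [163, 132, 54], [164, 133, 54], [163, 132, 53], [164, 132, 53], [165, 133, 54], [165, 133, 54], [164, 133, 54], [165, 133, 55], [163, 131, 54], [162, 131, 53], [159, 128, 53], [158, 128, 53], [157, 127, 52], [157, 126, 52], [155, 125, 52], [153, 124, 51], [154, 124, 50], [154, 125, 50], [156, 126, 51], [157, 127, 51], [155, 125, 52], [153, 123, 51], [152, 122, 50], [152, 122, 50], [151, 122, 50], [149, 120, 49], [144, 117, 48], [139, 113, 47], [136, 109, 46], [147, 112, 52], [176, 124, 63], [202, 136, 72], [211, 140, 75], [210, 138, 74], [209, 137, 75]]
```

send_rows(plan=[[[4,-0.35,0,0,0,0],[8,-0.35,0,0,0,0],[8.35,-0.35,0,0,0,0],[8.35,-0.35,0,0,0,0],[8.35,-0.35,1,0,0,0],[8.35,-0.35,2.5,0,0,0],[8.35,-0.35,2.5,0,0,0]]], fingers=0.42)

```text
clock: 11.72
tool_pos: [0.5395, -0.289, 0.1717]
orientation: [179.8, 0.1, -89.9]
force: [-0.9, 0.2, -2.4]
opening: 0.037
gripper_force: 0.0
```

Run:
```python
from h import *
np.set_printoptions(precision=4,suppress=True)
n=snap("wrist","w11");o=ctrl.get_obs();print(o["tool_pos"],o["opening"],o["force"])
print(proj(n,(.5394,-.2916,.1863)))
for v in range(190,270,4): print(v,''.join('Y' if (p[0]>1.8*p[2] and p[0]-p[1]<42) else '#' if p.max()<70 else '.' for p in n["img"][v,200:360:2].astype(int)))
```

```text
[ 0.54   -0.2895  0.1731] 0.036892508716512326 [-0.0531  0.3812  0.5885]
(np.float64(278.61114905188197), np.float64(241.65579012519754))
190 ...YYYY..............................................................YYYYYYYYYYY
194 ....YYYY............................YYYYYY............................YYYYYYYYY.
198 .....YYYYY...........................YYYYYY...........................YYYYYYYYY.
202 .....YYYYYY...........................YYYYYY............................YYYYYYYY
206 ...YYYYYY.............................YYYYY...........................YYYYYYYYYY
210 .YYYYYY............................YYYYYYYYY..........................YYYYYYYYYY
214 YYYYYY...........................YYYYYYYYYYYYY..........................Y..YYY.Y
218 YYYY.............................YYYYYYYYYYYYY............................YYY.YY
222 YYYY............................YYYYYYYYYYYYYYY.............................Y...
226 ###Y............................YYYYYYYYYYYYYYY.............................YY##
230 ###Y...........................YYYYYYYYYYYYYYYY..............................Y##
234 ###Y...........................YYYYYYYYYYYYYYYYY.............................Y##
238 ###Y................###.......YYYYYYYYYYYYYYYYYY..........###.................##
242 YYY................####........YYYYYYYYYYYYYYYY...........####................YY
246 YYYY..............#####........YYYYYYYYYYYYYYYY...........####...............YYY
250 YYYY..............#####..........YYYYYYYYYYYYYY..........Y#####..............YYY
254 Y.........................................................#.....................
258 ................................................................................
262 ................................................................................
266 ................................................................................
```

send_rows(plan=[[[0,-0.2,0,0,0,0],[0,-0.2,1.5,0,0,0],[0,-0.2,3,0,0,0],[0,-0.2,4.2,0,0,0],[0,-0.2,4.7,0,0,0],[0,-0.2,4.7,0,0,0],[0,-0.2,4.7,0,0,0]]])

```text
clock: 12.35
tool_pos: [0.5436, -0.2914, 0.1286]
orientation: [-180.0, -0.0, -90.0]
force: [0.4, 0.4, 0.9]
opening: 0.0365
gripper_force: 0.0
```

send_rows(plan=[[[0,0,0,0,0,0],[0,0,0,0,0,0],[0,0,0,0,0,0],[0,0,0,0,0,0],[0,0,0,0,0,0],[0,0,0,0,0,0]]], fingers=0.15)

```text
clock: 12.85
tool_pos: [0.5427, -0.2917, 0.1283]
orientation: [180.0, -0.0, -90.0]
force: [-2.1, -0.0, 4.8]
opening: 0.0217
gripper_force: 30.0
```

Stem gripped. Draw it up.

send_rows(plan=[[[0,0,-1,0,0,0],[0,0,-2.5,0,0,0],[0,0,-4.5,0,0,0],[0,0,-7,0,0,0],[0,0,-10,0,0,0],[0,0,-12.5,0,0,0],[0,0,-12.5,0,0,0],[0,0,-12.5,0,0,0]]])

```text
clock: 13.52
tool_pos: [0.5441, -0.2915, 0.2547]
orientation: [-179.8, -0.0, -90.0]
force: [-0.1, 0.0, -2.8]
opening: 0.0215
gripper_force: 29.8
```

```bash
cat >> h.py <<'E'
def ymask(s):
    h=cv2.cvtColor(s["img"],cv2.COLOR_RGB2HSV);return (abs(h[...,0].astype(int)-25)<6)&(h[...,1]>110)
def axis(s,P,Q,hw=9,n=24):
    """yellow-rod centre points across the predicted line P-Q; returns the fraction, pixel centre, width"""
    p=np.array(proj(s,P));q=np.array(proj(s,Q));d=(q-p)/np.linalg.norm(q-p);e=np.array([-d[1],d[0]]);m=ymask(s).astype(np.float32);o=[]
    t=np.arange(-hw,hw+.01,.25)
    for f in np.linspace(-.1,1.1,n):
        c=p+f*(q-p);g=c+t[:,None]*e
        val=cv2.remap(m,g[:,:1].astype(np.float32),g[:,1:].astype(np.float32),cv2.INTER_LINEAR)[:,0]
        w=val.sum()*.25; o.append((f,*(c+e*(val@t)/max(val.sum(),1e-6)),w))
    return np.array(o)
E
python3 - <<'E'
from h import *
np.set_printoptions(precision=3,suppress=True)
o=ctrl.get_obs();T=np.array(o["tool_pos"]);print(T,o["orientation"],o["force"],o["opening"])
for k in("scene","side"):
    s=snap(k,k+"12");r=axis(s,T+[0,0,-.118],T+[0,0,.012]);print(k);print(r)
E
```

```text
[ 0.544 -0.292  0.255] [-179.771   -0.024  -90.   ] [-0.107  0.027 -2.828] 0.021473140077606836
scene
[[ -0.1   214.143 130.352   0.   ]
 [ -0.048 213.948 128.808   0.   ]
 [  0.004 215.076 127.097   0.949]
 [  0.057 215.291 125.502   2.367]
 [  0.109 214.495 124.033   2.031]
 [  0.161 214.282 122.492   2.362]
 [  0.213 214.007 120.958   3.015]
 [  0.265 214.499 119.327   2.031]
 [  0.317 213.877 117.837   2.722]
 [  0.37  213.676 116.294   3.361]
 [  0.422 213.965 114.689   3.097]
 [  0.474 213.273 113.208   2.424]
 [  0.526 212.808 111.697   2.566]
 [  0.578 212.495 110.168   2.031]
 [  0.63  212.502 108.599   2.   ]
 [  0.683 212.091 107.082   2.801]
 [  0.735 211.748 105.557   2.43 ]
 [  0.787 211.498 104.02    2.031]
 [  0.839 211.501 102.451   2.008]
 [  0.891 211.497 100.883   2.   ]
 [  0.943 211.252  99.345   4.287]
 [  0.996 210.999  97.809   5.031]
 [  1.048 210.995  96.241   5.039]
 [  1.1   211.499  94.608   3.788]]
side
[[ -0.1   370.59  282.317   0.   ]
 [ -0.048 371.047 280.023   0.   ]
 [  0.004 371.503 277.728   0.   ]
 [  0.057 369.476 274.938   1.991]
 [  0.109 369.503 272.558   2.039]
 [  0.161 370.453 270.361   2.114]
 [  0.213 370.5   267.985   2.039]
 [  0.265 371.502 265.798   2.031]
 [  0.317 371.498 263.412   2.031]
 [  0.37  372.428 261.211   2.13 ]
 [  0.422 372.503 258.84    4.086]
 [  0.474 373.293 256.612   2.397]
 [  0.526 373.75  254.317   2.481]
 [  0.578 374.495 252.079   2.047]
 [  0.63  374.982 249.79    3.036]
 [  0.683 375.376 247.483   2.258]
 [  0.735 375.999 245.221   3.055]
 [  0.787 376.661 242.967   3.712]
 [  0.839 377.242 240.697   2.516]
 [  0.891 378.004 238.463   3.055]
 [  0.943 379.131 236.301   5.093]
 [  0.996 381.184 234.324   3.374]
 [  1.048 382.496 232.199   2.052]
 [  1.1   382.497 229.813   2.042]]
```

send_rows(plan=[[[-2,0,0,0,0,0],[-5,0.3,0,0,0,0],[-8.5,0.6,0,0,0,0],[-12,1,0,0,0,0],[-15.5,1.3,0,0,0,0],[-19,1.6,0,0,0,0],[-22.5,1.9,0,0,0,0],[-25,2.2,0,0,0,0]]])

```text
clock: 14.28
tool_pos: [0.5198, -0.0392, 0.2514]
orientation: [179.9, 0.0, -90.0]
force: [0.4, -0.2, -1.8]
opening: 0.0216
gripper_force: 29.8
```

send_rows(plan=[[[-2.5,0.2,0,0,0,0],[-5,0.4,0,0,0,0],[-6.4,0.5,0,0,0,0],[-6.4,0.5,0,0,0,0],[-6.4,0.5,0,0,0,0],[-6.4,0.5,0,0,0,0],[-6.4,0.5,0,0,0,0]]])

```text
clock: 14.87
tool_pos: [0.5158, 0.0218, 0.2522]
orientation: [179.9, -0.0, -90.0]
force: [-0.2, -0.3, -1.6]
opening: 0.0213
gripper_force: 29.8
```

```bash
cat >> h.py <<'E'
def soft(s):
    i=cv2.GaussianBlur(s["img"],(3,3),.6).astype(np.float32);return i
def line(s,P,Q,hw=7,n=40,lo=0.,hi=1.):
    """sub-pixel rod axis: colour distance from the local background on both sides, centre by edges"""
    p=np.array(proj(s,P));q=np.array(proj(s,Q));d=(q-p)/np.linalg.norm(q-p);e=np.array([-d[1],d[0]]);I=s["img"].astype(np.float32);t=np.arange(-hw,hw+.01,.1);pts=[]
    for f in np.linspace(lo,hi,n):
        c=p+f*(q-p);g=(c+t[:,None]*e).astype(np.float32)
        pr=cv2.remap(I,g[:,:1],g[:,1:],cv2.INTER_LINEAR)[:,0]
        L=pr[:15].mean(0);Rr=pr[-15:].mean(0);bg=L+(Rr-L)*((t+hw)/(2*hw))[:,None]
        w=np.linalg.norm(pr-bg,axis=1);k=w>.5*w.max()
        k0=np.argmax(w);a=k0
        while a>0 and k[a-1]:a-=1
        b=k0
        while b<len(t)-1 and k[b+1]:b+=1
        pts.append((f,*(c+e*(t[a]+t[b])/2),t[b]-t[a],w.max()))
    return np.array(pts)
E
python3 - <<'E'
from h import *
np.set_printoptions(precision=2,suppress=True)
o=ctrl.get_obs();T=np.array(o["tool_pos"]);print(T.round(4),o["orientation"],o["force"])
for k in("scene","side"):
    s=snap(k,k+"13");r=line(s,T+[0,0,-.118],T+[0,0,.012],lo=-.15,hi=.95,n=34);print(k);print(r)
snap("wrist","w13")
E
```

```text
[0.52 0.02 0.25] [179.94  -0.02 -90.04] [-0.21 -0.29 -1.57]
scene
[[ -0.15 271.11 196.82   9.    79.07]
 [ -0.12 272.   195.87   7.4   66.58]
 [ -0.08 274.65 194.92   2.3   67.37]
 [ -0.05 274.59 193.98   2.6   92.02]
 [ -0.02 274.84 193.04   2.3   75.45]
 [  0.02 275.09 192.09   1.6   41.08]
 [  0.05 272.18 191.16   1.6   39.52]
 [  0.08 272.08 190.22   1.6   41.2 ]
 [  0.12 271.83 189.28   1.9   42.15]
 [  0.15 271.77 188.34   2.    43.44]
 [  0.18 271.77 187.4    2.    43.98]
 [  0.22 271.66 186.46   2.2   44.46]
 [  0.25 271.61 185.52   2.3   44.55]
 [  0.28 271.61 184.57   2.5   44.35]
 [  0.32 271.5  183.63   2.7   42.22]
 [  0.35 271.85 182.69   3.6   31.86]
 [  0.38 272.45 181.75   4.6   33.2 ]
 [  0.42 272.49 180.8    5.5   35.71]
 [  0.45 271.09 179.87   2.3   53.26]
 [  0.48 271.38 178.93   2.1   45.36]
 [  0.52 271.38 177.98   2.1   42.95]
 [  0.55 271.38 177.04   2.1   41.8 ]
 [  0.58 271.37 176.1    1.9   40.14]
 [  0.62 271.37 175.16   1.9   39.22]
 [  0.65 271.26 174.22   1.5   44.07]
 [  0.68 271.31 173.28   1.6   47.97]
 [  0.72 274.96 172.32   2.9   39.61]
 [  0.75
[... 856 characters left out ...]
   6.2   40.58]
 [  0.38 281.41 188.55   4.9   37.87]
 [  0.42 281.28 187.14   4.2   29.81]
 [  0.45 280.44 185.72   5.3   25.35]
 [  0.48 280.31 184.31   5.    23.89]
 [  0.52 280.68 182.9    3.9   26.11]
 [  0.55 281.3  181.5    3.1   29.43]
 [  0.58 281.41 180.1    3.5   29.61]
 [  0.62 282.43 178.7    9.5   14.72]
 [  0.65 280.55 177.27   4.3   33.81]
 [  0.68 280.92 175.86   4.6   45.27]
 [  0.72 281.03 174.46   4.4   45.03]
 [  0.75 281.15 173.05   4.6   44.42]
 [  0.78 281.07 171.64   4.8   44.2 ]
 [  0.82 281.13 170.23   4.7   43.37]
 [  0.85 281.35 168.83   4.1   37.05]
 [  0.88 281.52 167.42   3.6   27.48]
 [  0.92 281.59 166.01   3.5   22.42]
 [  0.95 282.4  164.61   3.5    8.92]]
```

Run:
```python
from h import *
np.set_printoptions(precision=2,suppress=True,linewidth=200)
a=load("scene13");b=load("side13");a0=load("a2");a00=load("a")
for v in (191,187,183,179,176,172): print(v,[tuple(int(q) for q in x) for x in a["img"][v,266:278]])
for v in (202,198,194,190,186,180,172): print(v,[tuple(int(q) for q in x) for x in b["img"][v,275:288]])
g=cv2.cvtColor(a00["img"],cv2.COLOR_RGB2GRAY);print(g[190:216,261:284])
```

```text
191 [(177, 135, 93), (178, 135, 93), (178, 135, 93), (178, 135, 94), (177, 134, 92), (165, 126, 84), (144, 117, 64), (168, 138, 74), (174, 145, 87), (161, 130, 94), (171, 130, 90), (172, 131, 91)]
187 [(178, 135, 93), (176, 135, 93), (178, 135, 93), (178, 135, 94), (173, 132, 91), (155, 120, 76), (147, 120, 65), (172, 142, 76), (180, 147, 83), (173, 133, 89), (173, 132, 91), (176, 134, 93)]
183 [(178, 136, 94), (176, 134, 92), (173, 132, 90), (172, 131, 91), (165, 127, 85), (151, 119, 72), (156, 128, 69), (171, 141, 76), (174, 141, 83), (179, 136, 93), (180, 138, 95), (178, 136, 94)]
179 [(172, 130, 90), (174, 132, 91), (175, 133, 92), (176, 134, 93), (166, 127, 85), (145, 116, 67), (156, 127, 69), (179, 149, 79), (186, 152, 87), (177, 135, 93), (178, 135, 94), (180, 137, 95)]
176 [(176, 134, 93), (176, 134, 92), (175, 133, 93), (178, 135, 94), (169, 130, 87), (146, 117, 68), (159, 131, 71), (178, 148, 80), (182, 146, 88), (180, 137, 96), (181, 138, 96), (177, 135, 94)]
172 [(178, 136, 95), (179, 136, 95), (179, 137, 95), (177, 136, 94), (164, 127, 84), (134, 109, 61), (135, 110, 61)
[... 3291 characters left out ...]
6 158 148 119 119 118 118 118 117]
 [ 79  80  79  79  79  93 112 114 116 124 133 141 148 154 157 158 146 119 119 119 118 118 117]
 [112 103  79  80  78  93 112 115 118 125 133 141 148 153 156 158 146 118 119 119 119 119 118]
 [118 116 102  80  79  87 104 114 118 125 134 141 148 154 156 155 141 118 118 119 119 119 118]
 [118 117 116 111 101  80  95 115 119 127 135 141 148 153 156 148 123 118 118 118 119 119 118]
 [118 117 118 118 115 110 112 116 120 128 136 143 149 148 137 124 118 119 118 118 118 119 119]
 [118 118 117 117 117 117 116 116 117 120 127 133 134 128 119 115 117 117 117 118 118 118 118]
 [117 118 118 116 116 117 117 116 116 117 119 121 120 118 116 116 115 117 117 117 118 117 118]]
```

```bash
cat >> h.py <<'E'
NECK={"scene":(271.6,201.1),"side":(281.0,215.7)}
def rod(s,u0,v0,v1,hw=7):
    """per row centroid of brass colour; line fit u=c0+c1 v (robust)"""
    I=s["img"].astype(float);y=np.clip(I[...,1]-.5*(I[...,0]+I[...,2])-1,0,None);P=[]
    for v in range(v0,v1):
        x=np.arange(int(u0)-hw,int(u0)+hw+1);w=y[v,x];
        if w.sum()>15:P.append((v,(w@x)/w.sum(),w.sum()))
    return np.array(P)
def stem(Tz,names=("scene","side"),shots=None):
    """stem axis relative to the neck axis, image by image, both at the same plane of view"""
    rays=[];res={}
    for k in names:
        s=shots[k];N=plane(s,*NECK[k],.095);q=[]
        top=proj(s,[*N[:2],Tz+.010]);bot=proj(s,[*N[:2],Tz-.104])
        P=rod(s,bot[0],int(top[1])+2,int(bot[1])-1)
        c=np.polyfit(P[:,0],P[:,1],1)
        for _ in range(5):
            r=P[:,1]-np.polyval(c,P[:,0]);g=abs(r)<max(.25,1.5*np.median(abs(r)));c=np.polyfit(P[g,0],P[g,1],1)
        print(k,"rows",len(P),"used",g.sum(),"rms px",(P[g,1]-np.polyval(c,P[g,0])).std().round(3))
        out=[]
        for z in (Tz-.1,Tz):   # lateral image offset of the stem from the neck axis (mm, along camera x)
            pu,pv=proj(s,[*N[:2],z]);A=[]
            for ax in(0,1):
                X=np.array([*N[:2],z]);X[ax]+=.001;du=proj(s,X);A.append((du[0]-pu)-c[0]*(du[1]-pv))
            out.append((np.polyval(c,pv)-pu,A))
        res[k]=out
    sol=[]
    for i in(0,1):
        M=np.array([res[k][i][1] for k in names]);d=np.array([res[k][i][0] for k in names]);sol.append(np.linalg.solve(M,d))
    lo,up=sol;sl=(up-lo)/100
    print("offset mm at Tz-.1",lo.round(2),"at Tz",up.round(2),"tilt deg (x,y per z)",np.degrees(sl).round(2),"point offset mm",(lo-sl*18).round(2))
E
python3 - <<'E'
from h import *
stem(.2525,shots={"scene":load("scene13"),"side":load("side13")})
s=load("scene13");print(rod(s,272,160,200).round(2)[:, :].tolist())
s=load("side13");print(rod(s,281,165,215).round(2).tolist())
E
```

```text
scene rows 22 used 21 rms px 0.124
side rows 34 used 25 rms px 0.096
offset mm at Tz-.1 [-11.63 -12.39] at Tz [-5.23 -7.27] tilt deg (x,y per z) [3.67 2.93] point offset mm [-12.79 -13.31]
[[160.0, 272.15, 69.0], [161.0, 272.02, 67.0], [162.0, 272.16, 67.0], [163.0, 271.95, 68.5], [164.0, 272.01, 64.5], [165.0, 271.78, 71.5], [166.0, 271.71, 73.0], [167.0, 271.61, 49.5], [168.0, 271.84, 35.0], [169.0, 271.97, 31.0], [170.0, 271.85, 31.0], [171.0, 271.95, 31.0], [172.0, 272.21, 40.0], [173.0, 272.41, 48.5], [174.0, 272.43, 52.0], [175.0, 272.5, 52.0], [176.0, 272.51, 53.0], [177.0, 272.46, 52.0], [178.0, 272.66, 56.0], [179.0, 272.67, 56.5], [180.0, 272.81, 66.5], [181.0, 272.76, 89.0], [182.0, 272.63, 79.0], [183.0, 272.62, 50.0], [184.0, 272.76, 49.0], [185.0, 272.88, 51.5], [186.0, 272.85, 52.5], [187.0, 272.93, 49.0], [188.0, 273.01, 49.0], [189.0, 272.99, 48.0], [190.0, 273.21, 54.5], [191.0, 273.08, 43.5], [192.0, 272.94, 31.0], [196.0, 271.47, 134.5], [197.0, 271.57, 155.5], [198.0, 271.65, 120.0], [199.0, 272.47, 107.0]]
[[165.0, 279.13, 126.5], [166.0, 278.82, 109.5], [167.0, 278.92, 92.0], [168.0, 279.69, 66.5], [169.0, 281.09, 51.0], [170.0, 281.38, 48.0], [171.0, 281.31, 48.0], [172.0, 281.33, 47.5], [173.0, 281.15, 47.0], [174.0, 281.22, 45.0], [175.0, 281.16, 44.5], [176.0, 281.0, 47.5], [177.0, 280.97, 47.5], [178.0, 280.97, 45.0], [179.0, 280.86, 42.0], [180.0, 280.9, 39.0], [181.0, 280.9, 40.5], [182.0, 280.72, 40.5], [183.0, 280.45, 43.5], [184.0, 280.35, 51.5], [185.0, 280.24, 63.5], [186.0, 280.3, 67.0], [187.0, 280.45, 56.5], [188.0, 280.52, 44.0], [189.0, 280.42, 39.0], [190.0, 280.54, 39.0], [191.0, 280.58, 41.5], [192.0, 280.41, 40.0], [193.0, 280.55, 41.0], [194.0, 280.37, 41.0], [195.0, 280.3, 41.5], [196.0, 280.11, 39.5], [197.0, 280.13, 38.5], [198.0, 280.15, 37.5], [199.0, 280.14, 34.5], [200.0, 280.14, 32.5], [201.0, 280.2, 27.0], [202.0, 279.97, 17.5], [214.0, 280.77, 22.0]]
```

The scene and side cameras look from nearly opposite azimuths, so together they only fix one lateral direction. The wrist view has to supply the other.

```bash
cat >> h.py <<'E'
def lat(k,s,Tz,hw=7):
    """offset of the stem from the neck axis along the camera's right (world horizontal e), per height"""
    N=plane(s,*NECK[k],.095);e=s["pose"][:3,0].copy();e[2]=0;e/=np.linalg.norm(e)
    top=proj(s,[*N[:2],Tz+.010]);bot=proj(s,[*N[:2],Tz-.112]);P=rod(s,(bot[0]+top[0])/2,int(top[1]),int(bot[1])+1,hw);o=[]
    for z in np.arange(Tz-.105,Tz+.005,.005):
        u,v=proj(s,[*N[:2],z]);du=proj(s,np.array([*N[:2],z])+.001*e)[0]-u
        uu=np.interp(v,P[:,0],P[:,1]);o.append((z-Tz,(uu-u)/du))
    o=np.array(o);c=np.polyfit(o[:,0],o[:,1],1)
    for _ in range(6):
        r=o[:,1]-np.polyval(c,o[:,0]);g=abs(r)<max(.25,1.5*np.median(abs(r)));c=np.polyfit(o[g,0],o[g,1],1)
    print(k,"e",e[:2].round(3),"off mm at point",np.polyval(c,-.118).round(2),"at bead",np.polyval(c,-.058).round(2),"at Tz",c[1].round(2),"tilt deg",np.degrees(c[0]/1000).round(2),"used",g.sum(),"of",len(o));return e,c
E
python3 - <<'E'
from h import *
np.set_printoptions(precision=2,suppress=True,linewidth=200)
lat("scene",load("scene13"),.2525);lat("side",load("side13"),.2525)
w=load("w13");T=np.array([.5158,.0218,.2525])
for dz in(-.118,-.058,0,.02):print(dz,proj(w,T+[0,0,dz]),proj(w,T+[.005,0,dz]))
I=w["img"].astype(float);y=np.clip(I[...,1]-.5*(I[...,0]+I[...,2])-1,0,None)
for v in range(100,256,4):
    print(v,''.join('Y' if q>9 else 'y' if q>4 else '.' for q in y[v,230:330]))
E
```

```text
scene e [-0.86  0.51] off mm at point 4.75 at bead 3.23 at Tz 1.75 tilt deg -1.46 used 15 of 22
side e [ 0.84 -0.54] off mm at point -3.05 at bead -1.65 at Tz -0.29 tilt deg 1.34 used 17 of 22
-0.118 (np.float64(279.07047403244604), np.float64(197.6349161729242)) (np.float64(274.12157427498704), np.float64(197.64243348361114))
-0.058 (np.float64(278.87565878069773), np.float64(213.38046649502547)) (np.float64(272.7899767785336), np.float64(213.38969212973137))
0 (np.float64(278.57772979691487), np.float64(237.44559917135464)) (np.float64(270.7535122769548), np.float64(237.45757550611756))
0.02 (np.float64(278.43109045620423), np.float64(249.28398689626556)) (np.float64(269.75114148093826), np.float64(249.29741007456127))
100 ....................................................................................................
104 ....................................................................................................
108 ....................................................................................................
112 ..................................................
[... 3025 characters left out ...]
...............YYYYYYYYYYYYYY.........................................
232 ........................................yyYYYYYYYYYYYYYYYYYYYYy.....................................
236 .....y..............................yYYYYYYYYYYYYYYYYYYYYYYYYYYYYYy.................................
240 ......y...y.....yy...y.............YYYYYYYYYYYYYYYYYYYYYYYYYYYYYYYYYy.........yy.y..y.y..y.yyy.y....
244 YYy.y..yy.y.y..y..y.yy...........yYYYYYYYYYYYYYYYYYYYYYYYYYYYYYYYYYYYy........yyy..y.y..yyy.y.yy..YY
248 YYYyyyy...yy.y....y.............yYYYYYYYYYYYYYYYYYYYYYYYYYYYYYYYYYYYYYy.........yy.yy..yyyy..y..yyYY
252 YYYyy.y..y.y..yyyyy.............YYYYYYYYYYYYYYYYYYYYYYYYYYYYYYYYYYYYYYy.................y...y.yyyYYY
```

The wrist view shows the whole chain: collar ring centred near (281,186), stem point near (283.5,199), bead near (282.5,216) and barrel near (281,250). I'll refine these to sub-pixel.

```bash
cat >> h.py <<'E'
def wr(w,v0=194,v1=256):
    I=w["img"].astype(float);y=np.clip(I[...,1]-.5*(I[...,0]+I[...,2])-1,0,16)
    for v in range(v0,v1):
        k=np.where(y[v,262:304]>6)[0]+262
        if len(k):
            a=281 if y[v,281]>6 else k[np.argmin(abs(k-283))];l=r=a
            while y[v,l-1]>6:l-=1
            while y[v,r+1]>6:r+=1
            print(v,l,r,"c",(l+r)/2,"w",r-l+1,"sum",int(y[v,l-2:r+3].sum()),end=" | ")
    print()
E
python3 - <<'E'
from h import *
w=load("w13");wr(w)
print([tuple(int(q) for q in x) for x in w["img"][192:206,283]])
g=cv2.cvtColor(w["img"],cv2.COLOR_RGB2GRAY);print("row186",g[186,250:312].tolist());print("row180",g[180,250:312].tolist());print("col272",g[166:206,272].tolist())
E
```

```text
194 292 292 c 292.0 w 1 sum 23 | 195 296 304 c 300.0 w 9 sum 154 | 196 295 304 c 299.5 w 10 sum 153 | 197 295 303 c 299.0 w 9 sum 151 | 198 281 283 c 282.0 w 3 sum 42 | 199 280 285 c 282.5 w 6 sum 101 | 200 280 286 c 283.0 w 7 sum 123 | 201 279 287 c 283.0 w 9 sum 143 | 202 279 300 c 289.5 w 22 sum 319 | 203 278 299 c 288.5 w 22 sum 345 | 204 279 298 c 288.5 w 20 sum 320 | 205 263 297 c 280.0 w 35 sum 538 | 206 264 296 c 280.0 w 33 sum 517 | 207 266 295 c 280.5 w 30 sum 479 | 208 267 294 c 280.5 w 28 sum 429 | 209 269 291 c 280.0 w 23 sum 370 | 210 271 289 c 280.0 w 19 sum 311 | 211 274 289 c 281.5 w 16 sum 260 | 212 275 290 c 282.5 w 16 sum 244 | 213 275 290 c 282.5 w 16 sum 258 | 214 274 291 c 282.5 w 18 sum 268 | 215 274 291 c 282.5 w 18 sum 271 | 216 274 291 c 282.5 w 18 sum 276 | 217 275 291 c 283.0 w 17 sum 272 | 218 275 290 c 282.5 w 16 sum 257 | 219 275 290 c 282.5 w 16 sum 245 | 220 276 289 c 282.5 w 14 sum 218 | 221 276 288 c 282.0 w 13 sum 195 | 222 276 288 c 282.0 w 13 sum 205 | 223 276 288 c 282.0 w 13 sum 208 | 224 276 288 c 282.0 w 13 sum 210 | 225 275 288 c 281.5 w 14
[... 1314 characters left out ...]
 210, 162, 102, 63, 52, 54, 61, 63, 78, 81, 78, 78, 78, 76, 73, 72, 62, 58, 54, 56, 91, 148, 200, 220, 200, 146, 92, 79, 107, 154, 190, 205, 212, 213, 213, 208, 206, 188, 155, 125, 118, 118, 122]
row180 [115, 108, 93, 82, 98, 110, 120, 142, 175, 196, 205, 210, 215, 205, 161, 99, 65, 77, 99, 124, 155, 186, 213, 232, 232, 227, 200, 178, 161, 150, 148, 148, 154, 172, 195, 211, 218, 223, 212, 184, 151, 115, 89, 72, 69, 97, 148, 190, 204, 207, 209, 207, 202, 198, 203, 205, 194, 159, 128, 120, 120, 122]
col272 [187, 204, 211, 214, 202, 150, 95, 81, 89, 101, 102, 105, 126, 166, 213, 230, 210, 165, 119, 83, 63, 57, 63, 71, 84, 95, 101, 101, 102, 100, 103, 118, 149, 185, 211, 212, 191, 166, 176, 194]
```

Measured tilt is about +1.15° in x and −0.95° in y. I'll level the stem and re-measure.

send_rows(plan=[[[0.05,-0.05,0,0.6,0.5,0],[0.05,-0.05,0,1.2,0.95,0],[0.05,-0.05,0,1.2,0.95,0],[0.05,-0.05,0,1.2,0.95,0],[0.05,-0.05,0,1.2,0.95,0],[0.05,-0.05,0,1.2,0.95,0]]])

```text
clock: 15.52
tool_pos: [0.5165, 0.0221, 0.2529]
orientation: [-178.8, -0.9, -90.0]
force: [0.0, 0.0, -1.3]
opening: 0.0215
gripper_force: 29.8
```

Run:
```python
from h import *
np.set_printoptions(precision=2,suppress=True,linewidth=200)
w=snap("wrist","w14");a=snap("scene","a14");b=snap("side","b14");o=ctrl.get_obs();T=np.array(o["tool_pos"]);print(T.round(4),o["orientation"])
lat("scene",a,T[2]);lat("side",b,T[2])
for dz in(-.118,-.058,0,.012):print(dz,proj(w,T+[0,0,dz]),proj(w,T+[-.001,0,dz])[0]-proj(w,T+[0,0,dz])[0],proj(w,T+[0,.001,dz])[1]-proj(w,T+[0,0,dz])[1])
print("neck pred",proj(w,(.5148,.0224,.095)))
wr(w,195,250)
g=cv2.cvtColor(w["img"],cv2.COLOR_RGB2GRAY)
for v in (182,184,186,188,190):print(v,g[v,256:306].tolist())
print("col272",g[160:206,270].tolist())
```

```text
[0.52 0.02 0.25] [-178.8    -0.95  -90.01]
scene e [-0.86  0.51] off mm at point 1.6 at bead 0.76 at Tz -0.05 tilt deg -0.8 used 14 of 22
side e [ 0.84 -0.54] off mm at point 0.61 at bead 0.41 at Tz 0.21 tilt deg -0.19 used 15 of 22
-0.118 (np.float64(281.452433084343), np.float64(199.29609481766187)) 0.9880960821991494 0.9667581710191939
-0.058 (np.float64(280.2305744894849), np.float64(214.24395293689278)) 1.2155621172685187 1.175804637143301
0 (np.float64(278.3610449017952), np.float64(237.1173525442445)) 1.5637679510290923 1.4865720017445767
0.012 (np.float64(277.83194485545675), np.float64(243.59127438859812)) 1.6623513134258587 1.572574731015635
neck pred (np.float64(283.5414342174786), np.float64(192.47764095607025))
195 270 270 c 270.0 w 1 sum 33 | 196 260 268 c 264.0 w 9 sum 151 | 197 260 268 c 264.0 w 9 sum 148 | 198 282 284 c 283.0 w 3 sum 46 | 199 280 286 c 283.0 w 7 sum 100 | 200 279 287 c 283.0 w 9 sum 130 | 201 279 287 c 283.0 w 9 sum 145 | 202 279 287 c 283.0 w 9 sum 148 | 203 279 287 c 283.0 w 9 sum 151 | 204 279 288 c 283.5 w 10 sum 154 | 205 265 288 c 276.5 w 24 su
[... 2262 characters left out ...]
213]
188 [111, 120, 141, 154, 175, 193, 202, 208, 211, 204, 175, 123, 94, 117, 169, 214, 223, 192, 130, 75, 55, 53, 59, 60, 68, 78, 78, 82, 82, 83, 78, 81, 77, 72, 63, 58, 64, 115, 173, 211, 213, 175, 114, 73, 81, 125, 173, 201, 210, 212]
190 [108, 118, 150, 173, 184, 197, 197, 204, 209, 203, 169, 122, 102, 135, 185, 216, 207, 162, 108, 74, 57, 57, 58, 54, 58, 61, 61, 61, 63, 62, 63, 61, 57, 58, 55, 58, 63, 94, 141, 191, 216, 210, 159, 102, 90, 120, 168, 198, 208, 213]
col272 [68, 65, 70, 90, 110, 116, 117, 113, 111, 115, 144, 173, 197, 208, 211, 207, 194, 154, 115, 89, 76, 67, 68, 67, 78, 98, 125, 151, 169, 180, 185, 193, 199, 205, 204, 198, 187, 173, 153, 136, 140, 155, 176, 194, 207, 207]
```

The stem is upright to about 0.5° and nearly centred. I'll check the bead height and convert the straight-down move into tool axes.

Run:
```python
from h import *
np.set_printoptions(precision=4,suppress=True)
T,o=tool();b=load("b14");a=load("a14")
for k,s in(("scene",a),("side",b)):
    N=plane(s,*NECK[k],.095);top=proj(s,[*N[:2],T[2]]);bot=proj(s,[*N[:2],T[2]-.118])
    P=rod(s,(top[0]+bot[0])/2,int(top[1]),int(bot[1])+3);i=(P[:,0]>proj(s,[*N[:2],T[2]-.04])[1])&(P[:,0]<proj(s,[*N[:2],T[2]-.075])[1])
    print(k,P[i][:,[0,2]].tolist());print([(dz,round(proj(s,[*N[:2],T[2]+dz])[1],2)) for dz in(-.0613,-.0583,-.0553,-.1183)]);print(P[-6:,[0,2]].tolist())
for d in ((0,-.0004,-.06),(0,-.0004,-.0996),(0,0,-.01)): print(d,o.inv().apply(d)*100)
```

```text
scene [[177.0, 33.5], [178.0, 43.5], [179.0, 55.0], [180.0, 69.0], [181.0, 93.0], [182.0, 85.0], [183.0, 53.5], [184.0, 48.5]]
[(-0.0613, np.float64(181.38)), (-0.0583, np.float64(180.74)), (-0.0553, np.float64(180.09)), (-0.1183, np.float64(193.28))]
[[188.0, 48.5], [189.0, 47.5], [190.0, 50.5], [191.0, 49.0], [192.0, 30.5], [193.0, 16.0]]
side [[180.0, 35.5], [181.0, 35.5], [182.0, 34.5], [183.0, 40.0], [184.0, 51.5], [185.0, 65.5], [186.0, 63.5], [187.0, 50.5], [188.0, 41.0], [189.0, 38.0], [190.0, 39.0]]
[(-0.0613, np.float64(186.19)), (-0.0583, np.float64(185.23)), (-0.0553, np.float64(184.26)), (-0.1183, np.float64(203.99))]
[[197.0, 38.0], [198.0, 37.5], [199.0, 36.5], [200.0, 34.0], [201.0, 27.5], [202.0, 19.5]]
(0, -0.0004, -0.06) [-0.0593  0.1252  5.9985]
(0, -0.0004, -0.0996) [-0.1249  0.2078  9.9571]
(0, 0, -0.01) [-0.0166  0.0209  0.9996]
```

send_rows(plan=[[[-0.01,0.04,1.5,0,0,0],[-0.03,0.07,3,0,0,0],[-0.05,0.1,4.5,0,0,0],[-0.06,0.125,6,0,0,0],[-0.06,0.125,6,0,0,0],[-0.06,0.125,6,0,0,0],[-0.06,0.125,6,0,0,0]]])

```text
clock: 16.25
tool_pos: [0.5171, 0.0216, 0.1937]
orientation: [-178.7, -1.0, -90.0]
force: [-0.4, 0.2, -1.8]
opening: 0.0212
gripper_force: 29.8
```

Run:
```python
from h import *
np.set_printoptions(precision=2,suppress=True,linewidth=200)
w=snap("wrist","w15");a=snap("scene","a15");b=snap("side","b15");o=ctrl.get_obs();T=np.array(o["tool_pos"]);print(T.round(4),o["orientation"],o["force"],o["moment"])
for dz in(-.059,0,.012):print(dz,proj(w,T+[0,0,dz]))
print("neck pred",proj(w,(.5148,.0224,.095)),[proj(w,(.5148+.013*c,.0224+.013*q,.095)) for c,q in((1,0),(-1,0),(0,1),(0,-1))])
g=cv2.cvtColor(w["img"],cv2.COLOR_RGB2GRAY)
for v in range(180,230,4):print(v,g[v,256:316].tolist())
I=w["img"].astype(int);y=I[...,1]-(I[...,0]+I[...,2])//2
for v in range(176,232,2):print(v,''.join('Y' if q>8 else 'y' if q>4 else '#' if gg<100 else '.' for q,gg in zip(y[v,236:332],g[v,236:332])))
```

```text
[0.52 0.02 0.19] [-178.71   -0.92  -90.01] [-0.54 -0.19 -1.67] [ 0.09  0.06 -0.03]
-0.059 (np.float64(280.3793332323003), np.float64(214.24498207077264))
0 (np.float64(278.4368641007324), np.float64(237.5117915118273))
0.012 (np.float64(277.8942460840742), np.float64(244.01178769851686))
neck pred (np.float64(283.6707999296495), np.float64(204.3565917653624)) [(np.float64(270.01564197384914), np.float64(204.28908183317466)), (np.float64(297.35351993817164), np.float64(204.42407525865195)), (np.float64(283.63374151449426), np.float64(217.55501509835312)), (np.float64(283.7088898798217), np.float64(190.88879313937286))]
180 [73, 91, 110, 119, 119, 116, 116, 121, 135, 139, 132, 119, 120, 119, 115, 117, 114, 112, 116, 140, 184, 209, 213, 206, 187, 164, 157, 157, 159, 159, 162, 166, 176, 189, 197, 205, 211, 215, 214, 214, 213, 214, 214, 211, 212, 208, 197, 175, 146, 144, 180, 206, 215, 217, 204, 181, 144, 128, 123, 120]
184 [107, 116, 115, 113, 125, 152, 183, 197, 205, 203, 186, 146, 119, 113, 110, 97, 89, 85, 86, 97, 102, 104, 107, 109, 107, 108, 108, 108, 107, 107, 108, 106, 107, 108, 1
[... 5539 characters left out ...]
.......................yYYYYYYYYYYYYYYYYYYYYYYYYYYYYYy.yyYYYYYYYYYYYYY........................
220 ...........................YYYYYYYYYYYYYYYYYYYYYYYYYYYYYYYYYYYYYYYYYYYy.........................
222 .............................YYYYYYYYYYYYYYYYYYYYYYYYYYYYYYYYYYYYYYY...................###...###
224 ................................YYYYYYYYYYYYYYYYYYYYYYYYYYYYYYYYYy......................y.y..###
226 ...................................yYYYYYYYYYYYYYYYYYYYYYYYYYy......................yyy....yy###
228 .......................................YYYYYYYYYYYYYYYYYYy..........................yy......y.##
230 .............###.....................yYYYYYYYYYYYYYYYy...............................y.....yy###
```

At the mouth the stem is about 0.6 mm off in x and clear all round. I'll correct that and lower to level.

send_rows(plan=[[[0,0.06,0,0,0,0],[-0.02,0.08,1,0,0,0],[-0.03,0.1,2,0,0,0],[-0.05,0.12,3,0,0,0],[-0.06,0.14,3.7,0,0,0],[-0.06,0.14,3.9,0,0,0],[-0.06,0.14,3.9,0,0,0],[-0.06,0.14,3.9,0,0,0]]])

```text
clock: 17.07
tool_pos: [0.516, 0.0215, 0.1536]
orientation: [-178.8, -1.0, -90.0]
force: [0.2, 0.7, -1.8]
opening: 0.0211
gripper_force: 29.8
```

Run:
```python
from h import *
np.set_printoptions(precision=4,suppress=True,linewidth=200)
w=snap("wrist","w16");a=snap("scene","a16");b=snap("side","b16");o=ctrl.get_obs();T=np.array(o["tool_pos"]);print(T,o["orientation"],o["force"],o["moment"])
print(proj(w,T+[0,0,-.059]),"neck pred",proj(w,(.5148,.0224,.095)))
I=w["img"].astype(int);y=I[...,1]-(I[...,0]+I[...,2])//2;g=I.sum(2)//3
for v in range(192,250,2):print(v,''.join('Y' if q>8 else 'y' if q>4 else '#' if gg<100 else '.' for q,gg in zip(y[v,246:322],g[v,246:322])))
for k,s in(("scene",a),("side",b)):
    N=plane(s,*NECK[k],.095);u,v=[int(round(t)) for t in NECK[k]]
    J=s["img"].astype(int);yy=J[...,1]-(J[...,0]+J[...,2])//2
    print(k,"bead pred rows",[round(float(proj(s,[*N[:2],z])[1]),1) for z in(.092,.095,.098)]);print(yy[v-12:v+10,u-10:u+11]);print((J.sum(2)//3)[v-8:v+8,u-10:u+11])
```

```text
[0.5163 0.0217 0.1542] [-178.7559   -0.9374  -90.0064] [ 0.3594  0.5454 -2.4956] [ 0.0567  0.06   -0.0052]
(np.float64(279.95843924070556), np.float64(214.42828456797915)) neck pred (np.float64(281.7350767718366), np.float64(215.26335019219826))
192 ###YYYYYYYYYYYYYYYYYYY###..........y............##yYYYYYYYYYYYYYYYYYYYY.....
194 ##yYYYYYYYYYYYYYYYYy####....y...y...........y..y..###YYYYYYYYYYYYYYYYYYY....
196 ##YYYYYYYYYYYYYYYY####......y.......................###YYYYYYYYYYYYYYYYY....
198 ##YYYYYYYYYYYYYYy####.....................yyyy.......###YYYYYYYYYYYYYYYYY...
200 #yYYYYYYYYYYYYYy####..y...yy.......yyyyyyy...y.y.yy..####YYYYYYYYYYYYYYYY...
202 .#YYYYYYYYYYYYYY####.........###YYYYYYYYYyy.yy...yyy..####YYYYYYYYYYYYYYY...
204 ..YYYYYYYYYYYYYY###.yyyy.######yYYYYYYYYYYY##.yyy.yyy..###yYYYYYYYYYYYYYY...
206 ..YYYYYYYYYYYYYY##......#######yYYYYYYYYYYY####.yy...y..##YYYYYYYYYYYYYYY...
208 .yYYYYYYYYYYYYYYy..y....#######YYYYYYYYYYYY######.y..y..##YYYYYYYYYYYYYYY...
210 ..YYYYYYYYYYYYYYy...yy...#####YYYYYYYYYYYYYYy####.yy..yy.yYYYYYYYYYYYYYYy...
212 ...YYYYYYYYYYYYYy....yy...###YYYYYYYYYYY
[... 6571 characters left out ...]
14]
 [125 136 140 143 148 141 120 111 116 112 101  92  91  98 105 109 117 131 134 127 115]
 [135 142 138 132 139 142 129 115 113 108 102  94  91  97 104 105 109 121 126 118 108]
 [144 145 131 120 128 142 139 125 118 113 107 102  96  97 101 100 102 108 108 101  96]
 [144 143 125 112 119 133 135 131 128 124 121 114 102  97  98  97  98 100  93  87  87]
 [141 142 126 113 114 121 122 122 123 122 120 114 104  97  96  95  97  96  88  83  84]
 [137 143 134 122 117 116 112 109 107 108 108 104  99  96  94  94  95  95  87  83  84]
 [131 141 142 134 127 120 111 104 100  99  99  98  97  96  96  94  94  92  86  82  83]
 [123 134 142 142 138 130 120 111 103 101 101 101 101 102  99  94  91  89  85  83  83]]
```

The bead is level within about 0.5 mm and sits about 0.8 mm off in −x and 0.5 mm off in +y. One small correction, then settle.

send_rows(plan=[[[0.02,-0.03,0,0,0,0],[0.05,-0.07,-0.03,0,0,0],[0.05,-0.07,-0.03,0,0,0],[0.05,-0.07,-0.03,0,0,0],[0.05,-0.07,-0.03,0,0,0],[0.05,-0.07,-0.03,0,0,0],[0.05,-0.07,-0.03,0,0,0],[0.05,-0.07,-0.03,0,0,0]]])

```text
clock: 17.88
tool_pos: [0.5166, 0.021, 0.154]
orientation: [-178.8, -1.0, -90.0]
force: [-1.0, -0.4, -2.8]
opening: 0.0212
gripper_force: 29.8
```

Run:
```python
from h import *
np.set_printoptions(precision=4,suppress=True)
w=snap("wrist","w17");a=snap("scene","a17");b=snap("side","b17");o=ctrl.get_obs();print(o["tool_pos"],o["orientation"],o["force"],o["qvel"],o["gripper_force"])
print("neck pred",proj(w,(.5148,.0224,.095)));wr(w,208,224)
for k,s in(("scene",a),("side",b)):
    u,v=[int(round(t)) for t in NECK[k]];P=rod(s,u,v-22,v+4,4);print(k,NECK[k],P[-8:].round(2).tolist())
    N=plane(s,*NECK[k],.095);c=np.polyfit(P[:-9,0],P[:-9,1],1);n=proj(s,[*N[:2],.125]);print("u at z .095/.125:",np.polyval(c,NECK[k][1])-NECK[k][0],np.polyval(c,n[1])-n[0])
```

```text
[0.5166 0.021  0.154 ] [-178.801    -0.9515  -90.01  ] [-0.2926 -0.2761 -1.9454] [ 0.0508 -0.0435 -0.0502  0.0113 -0.0765 -0.0419] 29.83680635690689
neck pred (np.float64(282.431964835794), np.float64(215.64905387460243))
208 277 288 c 282.5 w 12 sum 174 | 209 277 288 c 282.5 w 12 sum 199 | 210 276 289 c 282.5 w 14 sum 225 | 211 276 290 c 283.0 w 15 sum 242 | 212 275 290 c 282.5 w 16 sum 257 | 213 275 291 c 283.0 w 17 sum 275 | 214 274 291 c 282.5 w 18 sum 277 | 215 274 291 c 282.5 w 18 sum 288 | 216 274 291 c 282.5 w 18 sum 284 | 217 274 291 c 282.5 w 18 sum 284 | 218 274 291 c 282.5 w 18 sum 279 | 219 275 290 c 282.5 w 16 sum 256 | 220 276 290 c 283.0 w 15 sum 238 | 221 276 289 c 282.5 w 14 sum 217 | 222 275 288 c 281.5 w 14 sum 214 | 223 275 288 c 281.5 w 14 sum 214 | 
scene (271.6, 201.1) [[197.0, 272.41, 108.0], [198.0, 272.69, 56.0], [199.0, 272.13, 46.0], [200.0, 271.98, 61.5], [201.0, 271.87, 79.5], [202.0, 271.84, 74.5], [203.0, 271.89, 47.0], [204.0, 271.81, 40.5]]
u at z .095/.125: -1.6190076010379926 -0.724553229200751
side (281.0, 215.7) [[211.0, 281.52, 31.5], [212.0, 281.44, 29.5], [213.0, 281.46, 30.5], [214.0, 281.26, 38.5], [215.0, 281.14, 54.0], [216.0, 280.99, 63.0], [217.0, 281.25, 51.0], [218.0, 281.34, 25.0]]
u at z .095/.125: 0.1884396813130138 0.3526832826574946
```

All three views agree on centring and height, and the arm is still. Handing in.

```bash
python3 -c "
from plant import ctrl
print(ctrl.close_job())"
```

```text
the job is handed in; nothing more can be done
None
```

I handed the job in at about 18 s: the collar is flat on the block around the neck, and the stem is held still and centred in the bore to about 0.5 mm, upright to about half a degree, with its bead level with the mouth to about 1 mm; no verdict was returned.

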